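# Re-zero and set the orange needle valve

## Robot

A 7-joint arm with a two-finger parallel gripper is mounted at the origin on the work surface. World frame = base frame: x ahead of the robot, y to its left, z up, the work surface at z = 0. Lengths are in m, angles in degrees, forces in N, time in s.
With the tool pointing down it reaches from about 0.425 to 0.875 m from the base axis. Payload 4.7 kg.
Tool frame: the origin (TCP) lies at the very end of the fingers, on their centre line; the grasp point (between the pads) lies 19 mm behind it; y points along the fingers, x is the direction in which the jaws open and shut, and the axes are right-handed (so a half turn about y gives the same grasp; the last joint's range is limited). The gripper opens to 85 mm and grips with 20 to 120 N. Pads are 22 mm wide; open, the fingers measure 114 mm over their backs; the gripper's body (76 mm by 85 mm) begins 54 mm behind the grasp point. The pads swing forward as they close: fully open they stand 13 mm farther back than shut.
Start: joints at [-64.051, 18.392, -4.016, 83.108, 1.295, 78.541, -3.26], TCP at [0.276, 0.588, 0.2] pointing down, gripper open.
Joint ranges: [-163.93, 163.93], [-17.29, 119.83], [-79.2, 71.16], [3.27, 140.29], [-89.18, 269.18], [5.43, 117.66], [-154.24, 154.24]. Speed limits (degrees/s): [147.25, 147.25, 180, 180, 180, 180, 180].

## Interface

Orientations are given as a 3x3 rotation matrix whose columns are the frame's x, y, z axes.
In Python, from station import env gives the robot as it stands.
- The arm moves only by the tool drive_tool, never from a script. Its argument "moves" is a list of rows, each a list of 5 numbers: the gripper's target within -1 to 1 (fully open at 1, half-way at 0, shut at -1), then the shift along the world's x, y, z in m, then the turn about the world's z in rad. A call has 1 to 5 rows; each row is the pose to reach, as a shift and turn from the pose measured when the call began; what a row does not reach only later rows make up. A row lasts 1/12 s, in which the tool goes at most 41.7 mm and 7.16 degrees, less where a joint would pass 70% of its speed; a pose out of reach is approached as far as the arm can. A call with a gripper value outside its range is refused whole. The fingers move at their own pace and stop on an object; "grip_force" is the grip in N (left out, the last holds). Time passes only in rows, so rows that repeat a pose let the fingers close. It gives the time, the measured TCP pose, the force and the opening at its end, in the units of the state.
- env.read_state(): the state, without advancing time (a new reading comes with each control period).
- env.grab_frame(name): name is "side" or "top"; returns (picture, depth): 384x512x3 uint8, red, green, blue; 384x512 float32, m along the optical axis (not along the pixel's ray), 0 where there is no reading.
- env.camera_params(name): a dict with "fx", "fy", "cx", "cy" (pixels), "k1" (the pictures are not rectified: a ray, as slopes to the right and down, at radius r is drawn at 1 + k1 r^2 times it, then the intrinsics apply), "pose" (4x4, takes a point from camera to world coordinates). Camera axes: x right, y down, z forward; pixel columns grow to the right and rows downward; lengths in m; the calibration is good to about 2 mm. A picture is of the moment at which its call begins. camera_params takes no time and is no camera call.
- env.finish_job(): hands the job in, once; it reports no verdict.
The state is a dict: "time": time; "q": joint angles; "joint_velocities": joint speeds; "joint_efforts": joint torques, N m; "eef_pos": TCP position; "orientation": TCP orientation; "wrist_force": force on the tool from outside, world axes, zero at the start; "moment": the same for the moment, N m; "width": finger opening in m.
Only numpy, scipy, OpenCV 4.12 (cv2) and the standard library are available. Lean on these libraries where they do the work, as an engineer would, in place of code of your own. Each camera call takes 0.05 s, during which the arm holds its last target.

## Task

Set the orange needle valve in the air valve bank afresh: turn its knob clockwise until you feel it shut firmly on its seat, without forcing it, then open it anticlockwise well past the green mark (about 30 degrees), turn it back until its white pointer stands at the green mark, and let go. Do not touch the black knobs beside it, and leave the glue bottle and the mug standing where they are.

Things in the scene. Friction and masses are not known exactly. Their poses are not given: they have to be found in the camera images.
- knob_a: The ORANGE fluted round knob to be turned: 30 mm diameter, graspable from 6 to 34 mm above its sloping valve face. Origin on its axis at the face; z is its axis, pointing out of the face, leaning 30 degrees from vertical towards the robot side. Anticlockwise seen from outside (positive about z) opens, clockwise closes. Turning friction about 0.03 N m.
- valve_a: The blue valve with an aluminium face that carries the orange knob, one of four in a row, 64 mm apart, any place in the row. Origin 105 mm below the centre of its face; y along the row. Closing ends at a hidden soft seat, 0.5 to 1.3 rad clockwise of where the knob starts, shown by no mark: it must be felt. Opening ends at a stop 3.4 rad from the seat.
- pointer_a (a point): Outer end of the flat white pointer arm under the orange knob (arm up to 5 mm above the face), 26 mm from the knob axis, 3.5 mm above the face; turns with the knob.
- mark_a (a point): The green mark on the flat black ring (59 mm across, 1.2 mm thick) round the orange knob, a radial bar 10 by 6 mm; the point lies 26 mm from the knob axis, 3.5 mm above the face, so the pointer end coincides with it when set. x axis points outward from the knob axis, z out of the face, y in the opening (anticlockwise) direction. The ring does not turn. The mark lies 0.9 to 2.3 rad open of the seat.
- seat_a (a joint): Wind-up of the orange valve's soft seat in rad: about 0 while the knob turns freely (within 0.04 from friction), goes negative when the knob, turned clockwise, bears on the seat, 1.0 N m per rad (so -0.2 means a closing torque of 0.2 N m). It springs back when let go. Firmly shut is -0.1; beyond -0.45 the seat is damaged.
- knob_b: A black neighbour knob of the same size and shape as the orange one, turns easily (0.03 N m); origin on its axis at the valve face, z along its axis. To be left alone.
- pointer_b (a point): Outer end of the white pointer of black knob_b, 26 mm from its axis, 3.5 mm above the face.
- knob_c: A black neighbour knob of the same size and shape as the orange one, turns easily (0.03 N m); origin on its axis at the valve face, z along its axis. To be left alone.
- pointer_c (a point): Outer end of the white pointer of black knob_c, 26 mm from its axis, 3.5 mm above the face.
- knob_d: A black neighbour knob of the same size and shape as the orange one, turns easily (0.03 N m); origin on its axis at the valve face, z along its axis. To be left alone.
- pointer_d (a point): Outer end of the white pointer of black knob_d, 26 mm from its axis, 3.5 mm above the face.
- bank: Fixed dark steel base plate 170 (x) by 320 (y) by 30 mm under the four valves; origin at the centre of its underside, front (robot side) towards -x. The knob axes meet the valve faces 135 mm above the table, over the plate's line x = 0. The faces, 110 mm long and 62 mm wide, slope up away from the robot by 30 degrees.
- bar_mid (a point): Middle of the 12 mm round steel guard bar that runs along the whole row, 300 mm long: 80 mm out from the faces and 90 mm up the slope from the knob axes (38 mm behind the knob axes' feet, 249 mm above the table), so the knobs cannot be reached with the gripper upright.
- glue: White glue bottle, 60 mm diameter, 170 mm tall, standing left of the bank; origin under its centre. Bystander.
- mug: Blue mug, 80 mm diameter, 95 mm tall, standing right of the bank; origin under its centre. Bystander.

How it is judged (in metres and radians):
On the way, in this order (a step that is already met when the one before it is completed fails the run):
1. the orange valve is shut firmly on its seat (seat wound up by more than 0.1 rad) (value of joint seat_a below -0.1 rad), for 0.1 s.
2. the orange knob is opened past the green mark: the pointer end is more than 7 mm (about 16 degrees) beyond it (y of pointer_a in the frame of mark_a above 0.007 m), for 0.1 s.
At the end, for the whole second after the job is handed in: The orange knob's pointer end is within 4 mm (about 9 degrees) of the green mark and at rest, every black knob still points where it did (within 3 mm at the pointer), and the glue bottle and the mug stand within 20 mm of where they were (distance between pointer_a and mark_a below 0.004 m and velocity of joint seat_a below 0.05 rad/s and distance of each of pointer_b, pointer_c, pointer_d from where it was at the start of the episode below 0.003 m and distance of each of glue, mug from where it was at the start of the episode below 0.02 m and angle between each of glue, mug's own z axis and vertical below 0.1 rad); the robot touches nothing.
It fails at once if the orange valve is forced: its seat is wound beyond 0.45 rad (0.45 N m) (value of joint seat_a below -0.45 rad).
It fails at once if black knob_b is touched (more than 1 N) or turned (pointer moved over 3 mm) (contact force between any of the fingers, the arm and knob_b above 1 N or distance of pointer_b from where it was at the start of the episode above 0.003 m).
It fails at once if black knob_c is touched (more than 1 N) or turned (pointer moved over 3 mm) (contact force between any of the fingers, the arm and knob_c above 1 N or distance of pointer_c from where it was at the start of the episode above 0.003 m).
It fails at once if black knob_d is touched (more than 1 N) or turned (pointer moved over 3 mm) (contact force between any of the fingers, the arm and knob_d above 1 N or distance of pointer_d from where it was at the start of the episode above 0.003 m).
It fails at once if the glue bottle or the mug is knocked: moved over 20 mm or tilted over 0.2 rad (distance of any of glue, mug from where it was at the start of the episode above 0.02 m or angle between any of glue, mug's own z axis and vertical above 0.2 rad).
It also fails if it takes over 67 s, if anything falls off the work surface, if the arm or the gripper's body presses on something with over 40 N, if the wrist force passes 120 N, or if a joint passes its speed limit or range.

## Working session

There is one attempt and no reset: what is moved stays moved. The work goes in short steps, Python scripts to look and compute and a tool call to move; the robot and the scene stay as the last step left them, time stands still between calls to the robot, and variables do not carry over. Pictures are saved under pics/ and viewed, and the job is handed in when it is done.

Besides the shell and the picture viewer there is one more tool, called after ">>>" as name([rows], argument=value, ...), one row to a line, values as JSON. drive_tool: Moves the arm, as the interface text tells. Its arguments: {"type":"object","properties":{"moves":{"type":"array","items":{"type":"array","items":{"type":"number"}}},"grip_force":{"type":"number"}},"required":["moves"]}

```bash
ls -la; mkdir -p pics
python3 - <<'E'
from station import env
import numpy as np, cv2
np.set_printoptions(precision=4,suppress=True)
s=env.read_state()
for k,v in s.items(): print(k,np.array(v))
for n in("side","top"):
    p,d=env.grab_frame(n); c=env.camera_params(n)
    print(n,c)
    cv2.imwrite(f"pics/{n}0.png",p[:,:,::-1]); np.save(f"pics/{n}0d.npy",d)
E
```

```text
total 12
drwxr-xr-x  3 agent agent 4096 Dec  6 17:00 .
drwxr-xr-x 23 root  root  4096 Dec  6 17:00 ..
drwxr-xr-x  2 agent agent 4096 Dec  6 17:00 pics
time 0.0
q [-64.0504  18.4396  -4.0181  83.1754   1.2953  78.5403  -3.2605]
joint_velocities [-0.0065 -0.0241 -0.0032 -0.0091  0.0996  0.1045 -0.0085]
joint_efforts [  0.     -49.3577  -0.382  -31.4332   0.0132   0.0116   0.    ]
eef_pos [0.2759 0.5879 0.1989]
orientation [[ 0.4248 -0.0007 -0.9053]
 [ 0.9053 -0.0018  0.4248]
 [-0.0019 -1.     -0.0001]]
wrist_force [-0.1338  0.6264 -0.5752]
moment [-0.0175  0.0173  0.0005]
width 0.0852393063962773
side {'fx': 356.79612551519756, 'fy': 356.79612551519756, 'cx': 256.958947342738, 'cy': 191.67368360237742, 'k1': -0.08801828453772718, 'pose': array([[ 0.9792, -0.1541,  0.1318,  0.3882],
       [-0.2026, -0.7176,  0.6663, -0.6505],
       [-0.008 , -0.6792, -0.734 ,  0.897 ],
       [ 0.    ,  0.    ,  0.    ,  1.    ]])}
top {'fx': 391.89433271661636, 'fy': 391.89433271661636, 'cx': 256.54914519212815, 'cy': 188.3333245760036, 'k1': -0.08639045840529486, 'pose': array([[ 0.03  , -0.9927,  0.117 ,  0.3799],
       [-0.9995, -0.03  ,  0.0014, -0.0193],
       [ 0.0021, -0.117 , -0.9931,  1.2702],
       [ 0.    ,  0.    ,  0.    ,  1.    ]])}
```

View pics/side0.png

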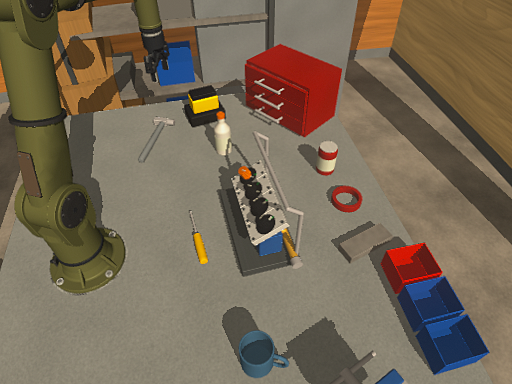

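View pics/top0.png

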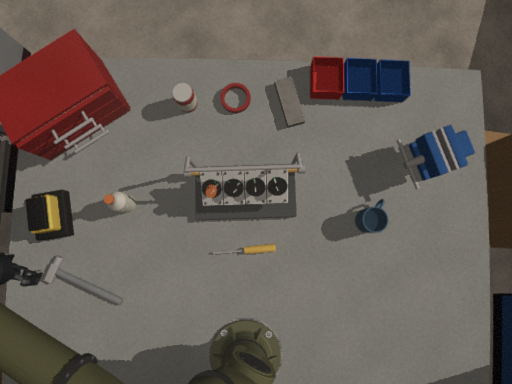

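Run:
```python
import cv2,numpy as np
t=cv2.imread('pics/top0.png'); s=cv2.imread('pics/side0.png')
a=cv2.resize(t[145:225,180:310],None,fx=6,fy=6,interpolation=cv2.INTER_CUBIC)
b=cv2.resize(s[150:280,210:310],None,fx=4.5,fy=4.5,interpolation=cv2.INTER_CUBIC)
cv2.imwrite('pics/topc0.png',a);cv2.imwrite('pics/sidec0.png',b)
```

```text
(no output)
```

View pics/topc0.png

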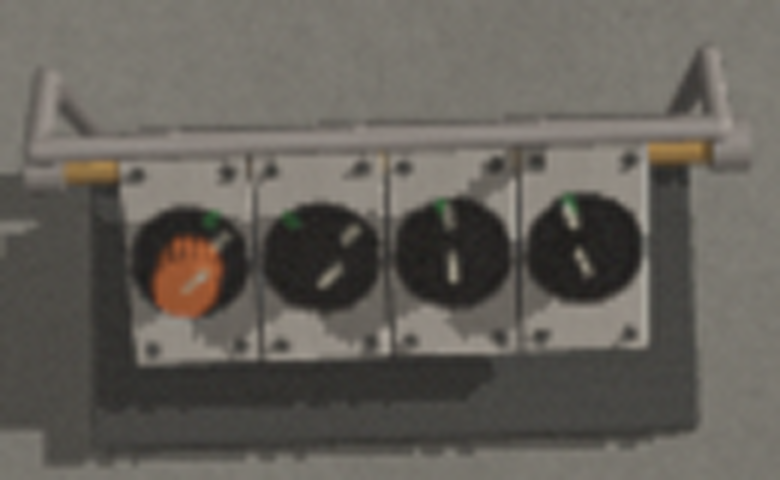

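View pics/sidec0.png

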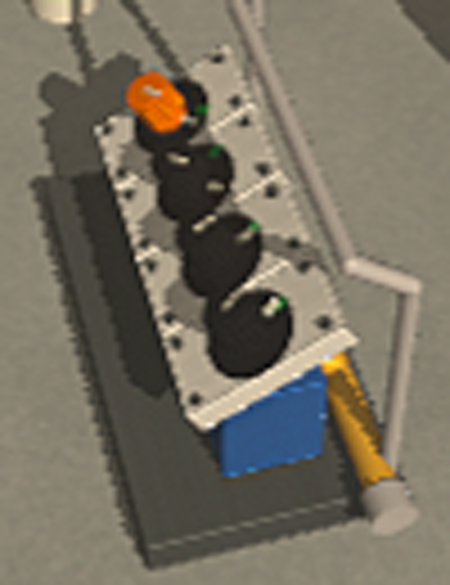

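```bash
cat > h.py <<'E'
import numpy as np,cv2
np.set_printoptions(precision=4,suppress=True)
from station import env
C={n:env.camera_params(n) for n in("side","top")}
def K(n):
    c=C[n]; return np.array([[c['fx'],0,c['cx']],[0,c['fy'],c['cy']],[0,0,1]]),np.array([c['k1'],0,0,0,0.])
def proj(n,P):
    T=np.linalg.inv(C[n]['pose']); k,d=K(n)
    r,_=cv2.Rodrigues(T[:3,:3]); return cv2.projectPoints(np.asarray(P,float).reshape(-1,1,3),r,T[:3,3],k,d)[0][:,0]
def deproj(n,uv,z):
    k,d=K(n); xy=cv2.undistortPoints(np.asarray(uv,float).reshape(-1,1,2),k,d)[:,0]
    z=np.asarray(z).reshape(-1,1); P=np.hstack([xy*z,z]); M=C[n]['pose']; return P@M[:3,:3].T+M[:3,3]
E
python3 - <<'E'
from h import *
for n in("top","side"):
    im=cv2.imread(f'pics/{n}0.png'); d=np.load(f'pics/{n}0d.npy')
    v,u=np.mgrid[:384,:512]; uv=np.stack([u.ravel(),v.ravel()],1)
    P=deproj(n,uv,d.ravel()).reshape(384,512,3)
    hsv=cv2.cvtColor(im,cv2.COLOR_BGR2HSV)
    bx=(P[...,0]>.3)&(P[...,0]<.7)&(abs(P[...,1])<.3)&(d>0)
    org=(hsv[...,0]<14)&(hsv[...,1]>150)&(hsv[...,2]>100)&bx
    print(n,'orange n',org.sum(), 'px', u[org].mean(),v[org].mean(),'P',np.median(P[org],0),P[org].min(0),P[org].max(0))
    face=bx&(P[...,2]>.1)&(P[...,2]<.17)
    Q=P[face]
    # RANSAC plane
    best=0
    rng=np.random.default_rng(0)
    for _ in range(300):
        a=Q[rng.choice(len(Q),3,False)]; m=np.cross(a[1]-a[0],a[2]-a[0]); 
        if np.linalg.norm(m)<1e-5: continue
        m/=np.linalg.norm(m); ins=abs((Q-a[0])@m)<.002
        if ins.sum()>best: best=ins.sum(); I=ins
    R=Q[I]; c=R.mean(0); m=np.linalg.svd(R-c)[2][2]; m*=np.sign(m[2])
    print(' plane n',m,'tilt',np.degrees(np.arccos(m[2])),best,'c',c)
    yax=np.cross(m,[0,0,1]); yax/=np.linalg.norm(yax); xax=np.cross(yax,m)
    ins=abs((Q-c)@m)<.0025
    uvp=np.c_[(Q[ins]-c)@xax,(Q[ins]-c)@yax].astype(np.float32)
    r=cv2.minAreaRect(uvp); ctr=c+xax*r[0][0]+yax*r[0][1]
    print(' rect',r,'ctr',ctr, 'yaw from n',np.degrees(np.arctan2(-m[1],-m[0])),'axes',xax,yax)
    bar=bx&(P[...,2]>.235)&(P[...,2]<.27)
    B=P[bar]; print(' bar',len(B),B.mean(0),B.min(0),B.max(0)); 
    if len(B)>20:
        b=np.polyfit(B[:,1],B[:,0],1); print('  barfit slope deg',np.degrees(np.arctan(b[0])),b)
E
```

```text
top orange n 93 px 210.74193548387098 190.65591397849462 P [0.5005 0.1134 0.1634] [0.4845 0.0982 0.1353] [0.5181 0.1255 0.1727]
 plane n [-0.5009 -0.0301  0.865 ] tilt 30.120256156667093 1509 c [0.519  0.0168 0.1374]
 rect ((-0.003990046679973602, 0.0029546767473220825), (0.10900340229272842, 0.2528931200504303), 0.31332480907440186) ctr [0.5153 0.0196 0.1354] yaw from n 3.434703810498125 axes [0.8634 0.0518 0.5018] [-0.0599  0.9982  0.    ]
 bar 587 [0.5545 0.0195 0.2534] [ 0.5398 -0.1337  0.2361] [0.5897 0.1772 0.2594]
  barfit slope deg -3.5890961756046345 [-0.0627  0.5558]
side orange n 99 px 244.17171717171718 171.94949494949495 P [0.5001 0.103  0.162 ] [0.4818 0.095  0.0007] [0.5323 0.2982 0.173 ]
 plane n [-0.4911 -0.0315  0.8705] tilt 29.477806716589892 1532 c [0.52   0.0016 0.1388]
 rect ((-0.003988392651081085, 0.013701066374778748), (0.25499022006988525, 0.10985634475946426), 89.96544647216797) ctr [0.5156 0.0151 0.1368] yaw from n 3.6738883103463196 axes [0.8688 0.0558 0.4921] [-0.0641  0.9979  0.    ]
 bar 459 [ 0.5558 -0.0042  0.2535] [ 0.538  -0.1379  0.2358] [0.5915 0.1721 0.2594]
  barfit slope deg -3.680871207580395 [-0.0643  0.5555]
```

```bash
cat >> h.py <<'E'
YAW=np.radians(3.55)
def frame(yaw=YAW):
    R0=np.array([[np.cos(yaw),-np.sin(yaw),0],[np.sin(yaw),np.cos(yaw),0],[0,0,1]])
    c,s=np.cos(np.pi/6),np.sin(np.pi/6)
    X=np.array([c,0,s]);Z=np.array([-s,0,c]);Y=np.array([0,1,0])
    return R0@np.stack([X,Y,Z],1)   # columns: upslope, row, out
def cyl(foot,r=.015,s0=.006,s1=.034,yaw=YAW):
    F=frame(yaw);t=np.linspace(0,2*np.pi,60)
    return np.concatenate([foot+(np.c_[r*np.cos(t),r*np.sin(t),0*t+s])@F.T for s in(s0,s1)])
def ring(foot,r,s=.0012,n=60,yaw=YAW):
    t=np.linspace(0,2*np.pi,n); return foot+np.c_[r*np.cos(t),r*np.sin(t),0*t+s]@frame(yaw).T
def omask(n,im):
    hsv=cv2.cvtColor(im,cv2.COLOR_BGR2HSV)
    m=((hsv[...,0]<14)&(hsv[...,1]>110)&(hsv[...,2]>60)).astype(np.uint8)
    k=np.zeros_like(m); b={'top':(195,170,225,210),'side':(232,155,262,190)}[n]
    k[b[1]:b[3],b[0]:b[2]]=1; return m*k
E
python3 - <<'E'
from h import *
from scipy.optimize import least_squares
obs={}
for n in("top","side"):
    m=omask(n,cv2.imread(f'pics/{n}0.png')); v,u=np.nonzero(m); obs[n]=(u.mean(),v.mean(),len(u),u.min(),u.max(),v.min(),v.max())
    print(n,obs[n])
def pred(n,foot):
    p=proj(n,cyl(foot)); S=8
    h=cv2.convexHull((p).astype(np.float32)); M=cv2.moments(h); b=p.min(0),p.max(0)
    return M['m10']/M['m00'],M['m01']/M['m00'],M['m00'],b
f0=np.array([.5095,.1136,.1355])
for n in obs: print(n,pred(n,f0))
def res(f): return np.concatenate([np.array(pred(n,f)[:2])-obs[n][:2] for n in obs])
r=least_squares(res,f0,diff_step=1e-4); print('3d',r.x,r.fun)
for n in obs: print(n,pred(n,r.x))
r=least_squares(lambda f:res(np.r_[f,.1350]),f0[:2],diff_step=1e-4); print('2d',r.x,r.fun)
E
```

```text
top (np.float64(210.76296296296297), np.float64(190.6), 135, np.int64(205), np.int64(217), np.int64(184), np.int64(197))
side (np.float64(244.2051282051282), np.float64(172.24786324786325), 117, np.int64(238), np.int64(251), np.int64(166), np.int64(179))
top (210.89077975367792, 191.185796119329, 120.4675923344912, (array([205.1855, 184.4233]), array([216.5035, 197.9046])))
side (243.69132648542356, 171.77159280482493, 121.98084433947224, (array([236.9847, 165.0472]), array([250.3752, 178.483 ])))
3d [0.5113 0.1144 0.1324] [-0.0052  0.067   0.0689 -0.0131]
top (210.75775245837735, 190.66699963602068, 119.70083356939722, (array([205.0677, 183.9274]), array([216.3559, 197.3632])))
side (244.27405067874489, 172.23474439900443, 121.274289438501, (array([237.5885, 165.5312]), array([250.9371, 178.9257])))
2d [0.511  0.1134] [ 0.2459  0.0745  0.0101 -0.3828]
```

```bash
cat >> h.py <<'E'
FOOT=np.array([.5103,.1138,.1350])
def rect(n,im,foot=FOOT,s=.0035,half=.034,N=400):
    g=np.linspace(-half,half,N)
    A,B=np.meshgrid(-g,-g,indexing='ij')  # row down = -X ; col right = -Y
    P=foot+np.stack([A.ravel(),B.ravel(),0*A.ravel()+s],1)@frame().T
    uv=proj(n,P).astype(np.float32).reshape(N,N,2)
    return cv2.remap(im,uv[...,0],uv[...,1],cv2.INTER_CUBIC)
def rectpair(ims,fn,s=.0035,foot=FOOT):
    out=[]
    for n in("top","side"):
        r=rect(n,ims[n],s=s,foot=foot)
        for a in range(0,360,30):
            t=np.radians(a); e=1/.034*200
            p=lambda rr:(int(200-rr*np.sin(t)*e),int(200-rr*np.cos(t)*e))
            cv2.line(r,p(.0295),p(.033),(0,0,255) if a==0 else (255,0,255),1)
        cv2.circle(r,(200,200),int(.026/.034*200),(255,255,0),1)
        out.append(r)
    cv2.imwrite(fn,np.hstack(out))
E
python3 - <<'E'
from h import *
rectpair({n:cv2.imread(f'pics/{n}0.png') for n in("top","side")},'pics/rect0.png')
E
```

```text
(no output)
```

View pics/rect0.png

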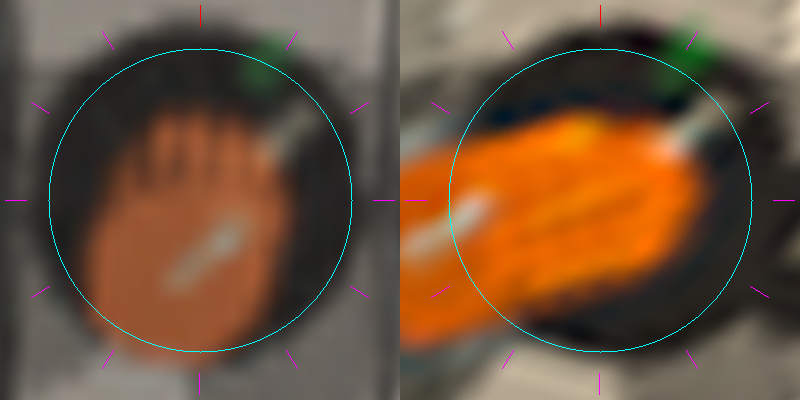

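>>> drive_tool([
  [0.2, 0.014, -0.033, 0.016, 0.1],
  [0.2, 0.028, -0.066, 0.032, 0.2],
  [0.2, 0.042, -0.099, 0.048, 0.3],
  [0.2, 0.056, -0.132, 0.064, 0.4],
  [0.2, 0.07, -0.165, 0.08, 0.5],
], grip_force=40)

```text
time: 0.52
eef_pos: [0.3462, 0.421, 0.2792]
orientation: [[-0.066, -0.0, -0.998], [0.998, -0.002, -0.066], [-0.002, -1.0, 0.001]]
wrist_force: [1.3, 1.1, 0.5]
width: 0.0512
```

>>> drive_tool([
  [0.2, 0.015, -0.034, 0.006, 0],
  [0.2, 0.03, -0.068, 0.012, 0],
  [0.2, 0.045, -0.102, 0.018, 0],
  [0.2, 0.06, -0.136, 0.022, 0],
  [0.2, 0.073, -0.17, 0.022, 0],
])

```text
time: 0.93
eef_pos: [0.4201, 0.2491, 0.3019]
orientation: [[-0.066, 0.001, -0.998], [0.998, -0.002, -0.066], [-0.002, -1.0, -0.001]]
wrist_force: [1.1, -0.1, 0.5]
width: 0.0512
```

>>> drive_tool([
  [0.2, 0.015, -0.034, 0, 0],
  [0.2, 0.03, -0.068, 0, 0],
  [0.2, 0.045, -0.102, 0, 0],
  [0.2, 0.06, -0.128, 0, 0],
  [0.2, 0.068, -0.14, 0, 0],
])

```text
time: 1.35
eef_pos: [0.4894, 0.1039, 0.3018]
orientation: [[-0.059, 0.001, -0.998], [0.998, -0.003, -0.059], [-0.003, -1.0, -0.001]]
wrist_force: [0.4, 0.1, 1.5]
width: 0.051
```

```bash
cat > look.py <<'E'
import sys
from h import *
tag=sys.argv[1]; ims={}
for n in("top","side"):
    p,d=env.grab_frame(n); ims[n]=np.ascontiguousarray(p[:,:,::-1]); cv2.imwrite(f'pics/{n}_{tag}.png',ims[n]); np.save(f'pics/{n}_{tag}.npy',d)
a=cv2.resize(ims['top'][120:240,150:300],(400,320),interpolation=cv2.INTER_CUBIC)
b=cv2.resize(ims['side'][110:230,170:320],(400,320),interpolation=cv2.INTER_CUBIC)
cv2.imwrite(f'pics/z_{tag}.png',np.hstack([a,b])); rectpair(ims,f'pics/r_{tag}.png')
s=env.read_state(); print(s['time'],np.array(s['eef_pos']),np.array(s['wrist_force']),np.array(s['moment']),s['width'],np.array(s['q']))
E
python3 look.py a
```

```text
1.45 [0.4891 0.1055 0.3016] [0.4873 0.9379 0.2033] [-0.005  -0.02    0.0367] 0.05127805653134755 [-33.5379  -2.3093  17.6763  94.8757   0.8591  87.3324  77.4898]
```

View pics/z_a.png

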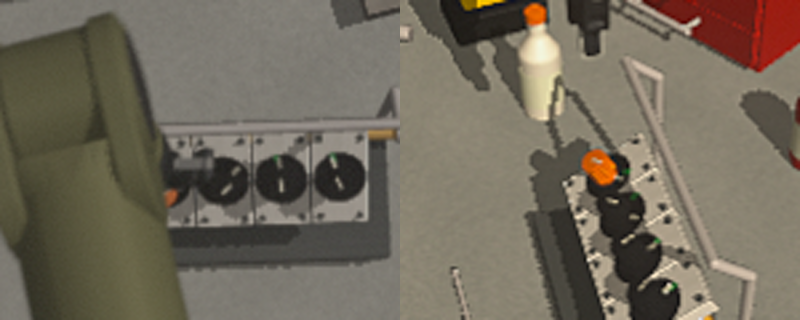

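>>> drive_tool([
  [0.2, 0, 0.003, -0.03, 0],
  [0.2, 0, 0.007, -0.06, 0],
  [0.2, 0, 0.007, -0.08, 0],
  [0.2, 0, 0.007, -0.08, 0],
])

```text
time: 1.78
eef_pos: [0.4854, 0.1133, 0.2167]
orientation: [[-0.062, -0.008, -0.998], [0.998, -0.005, -0.062], [-0.005, -1.0, 0.008]]
wrist_force: [-0.2, 0.2, -0.2]
width: 0.0512
```

```bash
python3 look.py b
```

```text
1.8833 [0.4884 0.1134 0.2215] [-0.371  -0.1144  0.7083] [ 0.0252  0.0452 -0.0158] 0.05099068718391983 [-33.6356  -0.7461  17.329  102.4648   0.383   78.3394  77.1073]
```

View pics/z_b.png

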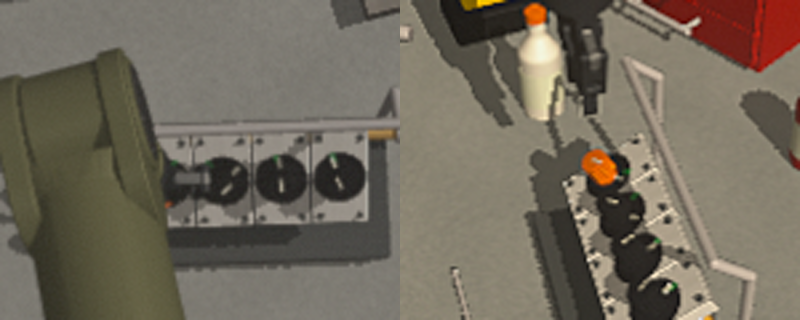

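>>> drive_tool([
  [0.2, 0, 0, -0.03, 0],
  [0.2, 0, 0, -0.055, 0],
  [0.2, 0.001, -0.001, -0.068, 0],
  [0.2, 0.002, -0.001, -0.068, 0],
  [0.2, 0.002, -0.001, -0.068, 0],
])

```text
time: 2.3
eef_pos: [0.4913, 0.1129, 0.155]
orientation: [[-0.061, 0.001, -0.998], [0.998, -0.002, -0.061], [-0.002, -1.0, -0.001]]
wrist_force: [-0.3, -0.2, 0.3]
width: 0.0513
```

```bash
python3 look.py c
```

```text
2.4 [0.4919 0.1131 0.1558] [-0.0824  0.3537  1.1218] [-0.048   0.0037  0.01  ] 0.0511839741103712 [-33.2708   1.8659  17.629  107.5817  -0.458   70.5157  78.0108]
```

View pics/z_c.png

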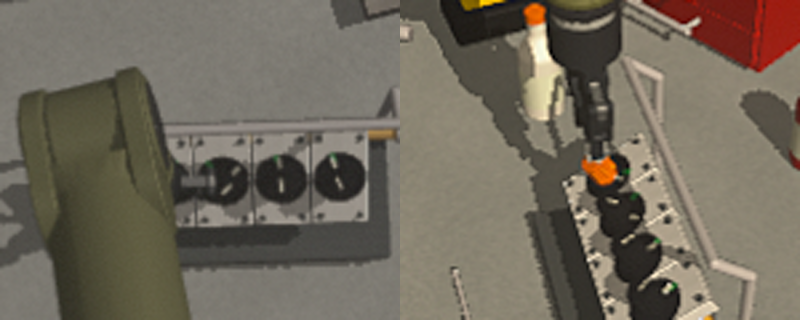

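Run:
```python
from h import *
im=cv2.imread('pics/side_c.png')
cv2.imwrite('pics/sc_c.png',cv2.resize(im[120:210,200:300],None,fx=6,fy=6,interpolation=cv2.INTER_CUBIC))
```

```text
(no output)
```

View pics/sc_c.png

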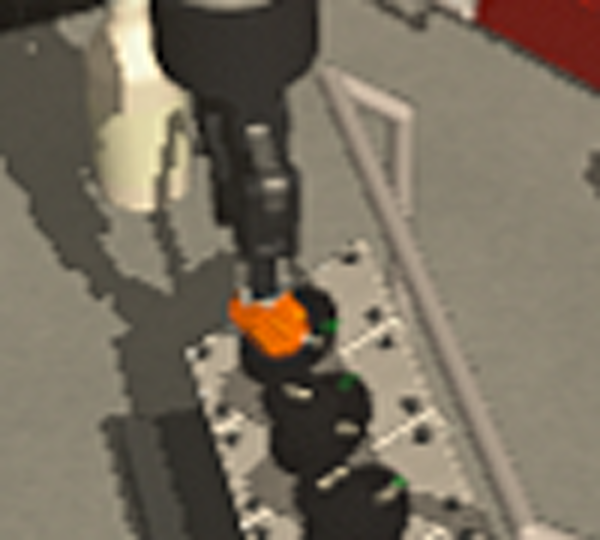

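Run:
```python
from h import *
d=np.load('pics/side_c.npy')
for P in ([.4919,.0875,.156],[.4919,.0730,.156],[.4919,.139,.156],[.4919,.113,.156],[.4919,.0875,.18],[.4919,.0875,.20]):
    p=proj('side',P)[0]; print(P,p,(p-[200,120])*6)
print(FOOT+frame()@[0,0,.034],proj('side',FOOT+frame()@[0,0,.034]))
for v in range(140,172,3):
    for u in (236,240,244,248): 
        z=d[v,u]; print((u,v),deproj('side',[(u,v)],[z])[0] if z else None,end=' ')
    print()
```

```text
[0.4919, 0.0875, 0.156] [242.6578 177.2828] [255.9468 343.6969]
[0.4919, 0.073, 0.156] [243.5319 180.7185] [261.1913 364.3111]
[0.4919, 0.139, 0.156] [239.6825 165.5828] [238.0951 273.4967]
[0.4919, 0.113, 0.156] [241.16   171.3938] [246.9598 308.3629]
[0.4919, 0.0875, 0.18] [242.3491 171.4045] [254.0946 308.4269]
[0.4919, 0.0875, 0.2] [242.0843 166.3527] [252.5059 278.1159]
[0.4933 0.1127 0.1644] [[241.5351 169.3341]]
(236, 140) [0.4802 0.0947 0.2923] (240, 140) [0.4883 0.0755 0.3061] (244, 140) [0.4986 0.0738 0.3056] (248, 140) [0.5709 0.4429 0.0014] 
(236, 143) [0.4793 0.0917 0.2845] (240, 143) [0.4874 0.0721 0.2988] (244, 143) [0.498  0.0721 0.297 ] (248, 143) [0.5676 0.4252 0.0009] 
(236, 146) [0.4786 0.0904 0.2752] (240, 146) [0.4873 0.0745 0.2867] (244, 146) [0.4961 0.0616 0.2956] (248, 146) [0.5642 0.4076 0.0006] 
(236, 149) [0.4777 0.0871 0.2675] (240, 149) [0.4835 0.0494 0.2978] (244, 149) [0.4938 0.049  0.2963] (248, 149) [0.5042 0.0484 0.2949] 
(236, 152) [0.4763 0.0801 0.263 ] (240, 152) [0.4832 0.0507 0.2866] (244, 152) [0.493  0.046  0.2888] (248, 152) [0.5041 0.0493 0.2839] 
(236, 155) [0.4827 0.1383 0.201 ] (240, 155) [0.4832 0.0535 0.2739] (244, 155) [0.4939 0.0539 0.2715] (248, 155) [0.5042 0.0518 0.2713] 
(236, 158) [ 0.5073  0.3497 -0.0004] (240, 158) [0.4827 0.0536 0.2633] (244, 158) [0.4929 0.05   0.2644] (248, 158) [0.5042 0.0532 0.2595] 
(236, 161) [ 0.5047  0.3339 -0.001 ] (240, 161) [0.4827 0.0565 0.2499] (244, 161) [0.4938 0.0583 0.2462] (248, 161) [0.5047 0.0579 0.2445] 
(236, 164) [0.5018 0.3158 0.0007] (240, 164) [0.4855 0.0818 0.2155] (244, 164) [0.4958 0.0745 0.2201] (248, 164) [0.5451 0.3063 0.0008] 
(236, 167) [ 0.4993  0.301  -0.0004] (240, 167) [0.485  0.0812 0.2046] (244, 167) [0.4959 0.0777 0.2057] (248, 167) [0.518  0.1433 0.1409] 
(236, 170) [0.4964 0.283  0.0018] (240, 170) [0.4843 0.0798 0.1943] (244, 170) [0.4988 0.1004 0.1721] (248, 170) [0.5121 0.1093 0.1612]
```

Run:
```python
from h import *
d=np.load('pics/side_c.npy'); d0=np.load('pics/side0d.npy'); im=cv2.imread('pics/side_c.png'); im0=cv2.imread('pics/side0.png')
print('diff px'); 
for v in range(160,186):
    row=[]
    for u in range(234,256,2):
        P=deproj('side',[(u,v)],[d[v,u]])[0]
        row.append('%4d,%4d'%(P[1]*1000,P[2]*1000) if abs(int(d[v,u]*1000)-int(d0[v,u]*1000))>6 else '   .     ')
    print(v,' '.join(row))
a=np.hstack([im[150:195,225:270],im0[150:195,225:270]])
cv2.imwrite('pics/cmp.png',cv2.resize(a,None,fx=8,fy=8,interpolation=cv2.INTER_NEAREST))
```

```text
diff px
160    .       334,   3   79, 233   54, 255   60, 248   60, 247   60, 247   57, 248    .         .         .     
161    .         .         .        56, 249   59, 245   58, 246   58, 245   57, 244    .         .         .     
162    .         .         .        61, 241   55, 246   59, 241   57, 242   57, 241    .       311,   2    .     
163    .         .         .        56, 243   56, 241   57, 239   81, 216    .         .         .         .     
164    .         .       310,   3   81, 215   75, 220   74, 220   81, 212    .         .         .         .     
165    .         .         .        79, 213   77, 215   72, 217   82, 207    .         .         .         .     
166    .         .         .        79, 209   74, 213   74, 212   81, 204    .         .         .         .     
167    .         .         .        81, 204   73, 210   77, 205   80, 201    .         .         .         .     
168    .         .         .        81, 200   72, 207   75, 203   82, 196    .         .         .         .     
169    .         .         .        80, 197   76, 200   75, 200   
[... 1166 characters left out ...]
     .         .     
180    .         .         .         .         .         .         .         .         .         .         .     
181    .         .         .         .         .         .         .         .         .         .         .     
182    .         .         .         .         .         .         .         .         .        55, 163    .     
183    .         .         .         .         .         .         .         .         .         .         .     
184    .         .         .         .         .         .         .         .         .         .         .     
185    .         .         .         .         .         .         .         .         .         .         .
```

View pics/cmp.png

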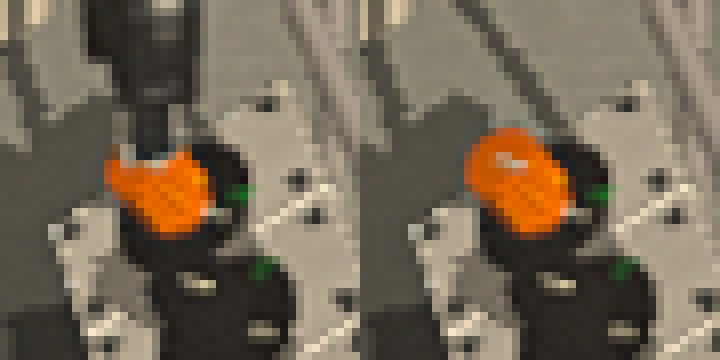

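Run:
```python
from h import *
d=np.load('pics/side_b.npy'); d0=np.load('pics/side0d.npy')
for v in range(138,166):
    row=[]
    for u in range(232,254,2):
        P=deproj('side',[(u,v)],[d[v,u]])[0]
        row.append('%4d,%4d'%(P[1]*1000,P[2]*1000) if abs(int(d[v,u]*1000)-int(d0[v,u]*1000))>6 else '   .     ')
    print(v,' '.join(row))
print(proj('side',[[.4884,.0875,.2215],[.4884,.139,.2215]]))
im=cv2.imread('pics/side0.png');b=cv2.imread('pics/side_b.png')
a=np.hstack([b[110:170,205:265],im[30:90,130:190]])
cv2.imwrite('pics/cmp2.png',cv2.resize(a,None,fx=6,fy=6,interpolation=cv2.INTER_NEAREST))
print(proj('side',[.2759,.5879,.1989]))
d=d0
for v in range(50,90,2):
    row=[]
    for u in range(146,176,3):
        P=deproj('side',[(u,v)],[d[v,u]])[0]
        row.append('%4d,%4d,%4d'%tuple(P*1000))
    print(v,' '.join(row))
```

```text
138    .       140, 263   87, 304   60, 325   51, 331   51, 331   51, 330   53, 327    .         .         .     
139    .       138, 260   87, 301   60, 322   50, 329   52, 327   52, 326   51, 326    .         .         .     
140  457,   0  135, 259  138, 256   55, 323   56, 321   66, 312   65, 311   58, 317    .         .         .     
141    .         .        79, 301   53, 321   60, 314   60, 314   62, 311   57, 314    .         .         .     
142    .         .         .        54, 317   60, 311   60, 310   60, 310   54, 313    .         .         .     
143    .         .        74, 298   55, 313   58, 310   58, 309   57, 308   56, 309    .         .         .     
144    .       430,   1   82, 288   56, 309   56, 308   57, 306   58, 304   59, 303    .         .         .     
145    .         .        85, 282   55, 307   57, 304   75, 288   83, 280    .         .         .         .     
146    .         .        83, 280   76, 286   73, 287   74, 285   82, 278    .         .         .         .     
147    .         .        84, 276   79, 279   73, 284   74, 282   81, 275 
[... 4516 characters left out ...]
185,1375,-200  208,1318,-172  226,1313,-172  243,1314,-175  261,1305,-172  278,1306,-175
82  112,1374,-203  132,1357,-196  148,1372,-207  166,1361,-203  184,1358,-204  206,1313,-182  223,1313,-185  241,1309,-185  258,1311,-188  276,1307,-188
84  112,1353,-205  130,1348,-205  148,1347,-207  167,1330,-200  184,1337,-206  204,1312,-195  220,1319,-201  238,1321,-204  256,1308,-200  274,1301,-198
86  113,1330,-205  131,1324,-204  149,1317,-203  166,1318,-206  184,1315,-207  201,1309,-206  220,1299,-203  236,1311,-212  254,1307,-212  271,1301,-212
88  114,1301,-202  132,1290,-198  149,1290,-201  166,1293,-205  184,1282,-201  202,1281,-203  219,1283,-207  237,1270,-202  254,1270,-204  272,1263,-203
```

View pics/cmp2.png

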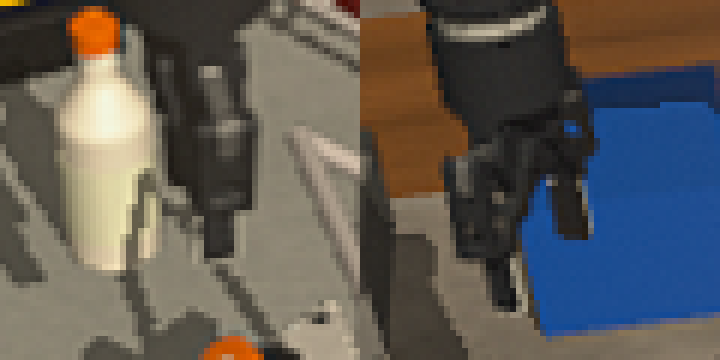

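>>> drive_tool([
  [0.2, 0, 0, -0.01, 0],
  [0.0, 0, 0, -0.011, 0],
  [-0.1, 0, 0, -0.011, 0],
  [-0.2, 0, 0, -0.011, 0],
  [-0.25, 0, 0, -0.011, 0],
], grip_force=20)

```text
time: 2.82
eef_pos: [0.492, 0.1131, 0.1451]
orientation: [[-0.061, 0.003, -0.998], [0.998, -0.002, -0.061], [-0.002, -1.0, -0.003]]
wrist_force: [0.1, -0.2, 0.5]
width: 0.0318
```

>>> drive_tool([
  [-0.4, 0, 0, 0, 0],
  [-0.5, 0, 0, 0, 0],
  [-0.5, 0, 0, 0, 0],
])

```text
time: 3.07
eef_pos: [0.4921, 0.1131, 0.1452]
orientation: [[-0.061, 0.003, -0.998], [0.998, -0.001, -0.061], [-0.002, -1.0, -0.003]]
wrist_force: [-1.1, -0.5, -0.1]
width: 0.0214
```

```bash
python3 look.py d;  python3 - <<'E'
from h import *
im=cv2.imread('pics/side_d.png'); im0=cv2.imread('pics/side_c.png')
a=np.hstack([im[130:195,225:270],im0[130:195,225:270]])
cv2.imwrite('pics/cmp3.png',cv2.resize(a,None,fx=8,fy=8,interpolation=cv2.INTER_NEAREST))
E
```

```text
3.1667 [0.492  0.1131 0.1451] [-0.1777  0.5717  0.3928] [0.0367 0.0289 0.0034] 0.021288553364548168 [-33.2184   2.3688  17.6614 108.3699  -0.6281  69.231   78.1555]
```

View pics/cmp3.png

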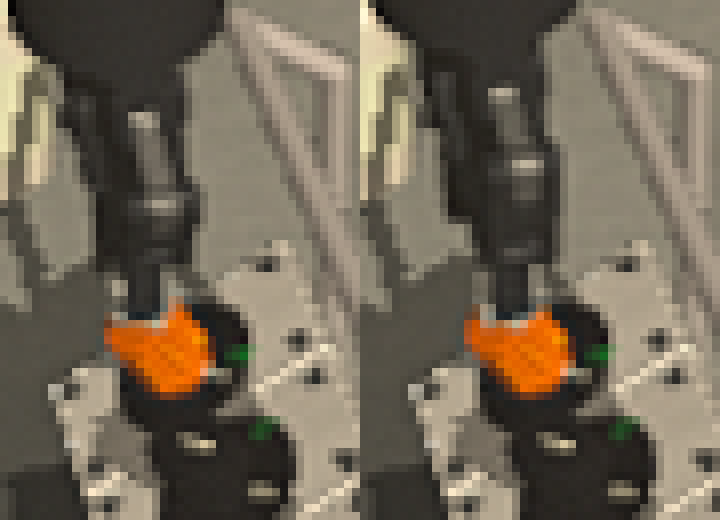

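Run:
```python
from h import *
for t in 'cd':
    d=np.load(f'pics/side_{t}.npy'); d0=np.load('pics/side0d.npy')
    for v in range(150,174):
        row=[]
        for u in range(236,252,2):
            P=deproj('side',[(u,v)],[d[v,u]])[0]
            row.append('%4d,%4d,%4d'%tuple(P*1000) if abs(int(d[v,u]*1000)-int(d0[v,u]*1000))>6 else '   .          ')
        print(v,' '.join(row))
```

```text
150  477,  84, 266  483,  91, 259  483,  47, 296  488,  48, 294  493,  50, 291  498,  47, 293  503,  45, 294    .          
151  477,  84, 262  482,  85, 261  483,  51, 289  487,  45, 293  493,  49, 289  498,  48, 289  503,  45, 290    .          
152  476,  80, 263  482,  84, 257  483,  50, 286  488,  47, 288  493,  45, 288  498,  49, 285  504,  49, 283    .          
153  483, 138, 208  481,  81, 257  483,  51, 282  487,  47, 285  492,  46, 285  498,  47, 282  504,  50, 279    .          
154  482, 137, 205  481,  82, 253  483,  52, 278  488,  49, 279  493,  48, 279  498,  47, 279  503,  49, 277    .          
155  482, 138, 201  481,  79, 251  483,  53, 273  487,  48, 277  493,  53, 271  498,  52, 271  504,  51, 271    .          
156  482, 141, 194  481,  82, 245  482,  51, 271  487,  49, 272  492,  48, 272  498,  49, 270  503,  48, 270    .          
157  482, 137, 193  481,  83, 240  482,  53, 267  487,  49, 269  493,  50, 267  498,  52, 265  504,  53, 262    .          
158    .            481,  86, 234  482,  53, 263  487,  52, 263  492,  50, 264  498,  52, 260  504,  53, 259
[... 4141 characters left out ...]
  486,  92, 189  491,  90, 191  497,  87, 192    .              .              .          
169    .              .            485,  91, 187  491,  89, 187  498,  97, 179    .              .              .          
170    .              .            486,  94, 180    .              .              .              .              .          
171    .              .              .              .              .              .              .              .          
172    .              .              .              .              .              .              .              .          
173    .              .              .              .              .              .              .              .
```

>>> drive_tool([
  [0.2, 0.001, 0, 0.002, 0],
  [0.2, 0.003, 0, 0.002, 0],
  [0.2, 0.003, 0, 0.002, 0],
  [0.2, 0.003, 0, 0, 0],
])

```text
time: 3.5
eef_pos: [0.4955, 0.1132, 0.1454]
orientation: [[-0.061, 0.004, -0.998], [0.998, -0.001, -0.061], [-0.001, -1.0, -0.004]]
wrist_force: [-0.6, -0.8, 0.3]
width: 0.0514
```

>>> drive_tool([
  [0.2, 0, 0, -0.008, 0],
  [0.2, 0, 0, -0.016, 0],
  [0.2, 0, 0, -0.024, 0],
  [0.2, 0, 0, -0.024, 0],
])

```text
time: 3.83
eef_pos: [0.4938, 0.1127, 0.1189]
orientation: [[-0.061, 0.0, -0.998], [0.998, -0.003, -0.061], [-0.003, -1.0, 0.0]]
wrist_force: [-0.3, -0.7, -0.4]
width: 0.0512
```

```bash
python3 look.py e;  python3 - <<'E'
from h import *
im=cv2.imread('pics/side_e.png'); im0=cv2.imread('pics/side_c.png')
a=np.hstack([im[130:195,225:270],im0[130:195,225:270]])
cv2.imwrite('pics/cmp4.png',cv2.resize(a,None,fx=8,fy=8,interpolation=cv2.INTER_NEAREST))
E
```

```text
3.9333 [0.495  0.113  0.1206] [ 0.2682 -0.4633  0.3191] [ 0.0061 -0.0476 -0.0028] 0.050994275430519244 [-32.9987   4.0198  17.7925 109.6681  -1.1826  66.4035  78.7195]
```

View pics/cmp4.png

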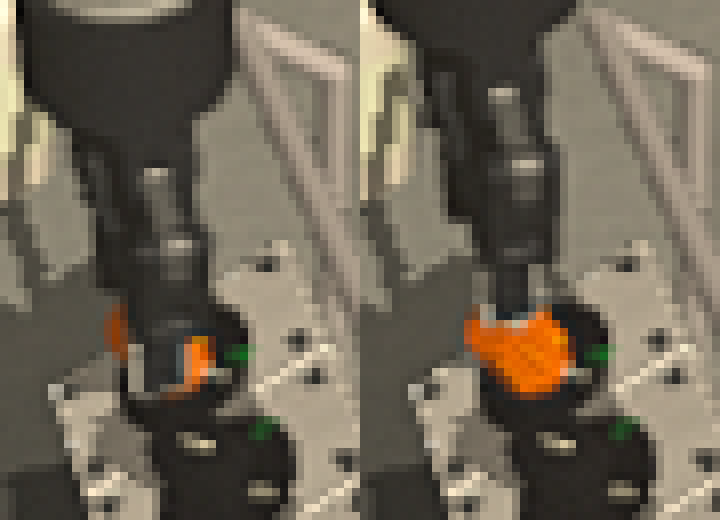

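Run:
```python
from h import *
for t in 'e':
    d=np.load(f'pics/side_{t}.npy'); d0=np.load('pics/side0d.npy')
    for v in range(162,186):
        row=[]
        for u in range(238,256,2):
            P=deproj('side',[(u,v)],[d[v,u]])[0]
            row.append('%4d,%4d,%4d'%tuple(P*1000) if abs(int(d[v,u]*1000)-int(d0[v,u]*1000))>6 else '   .          ')
        print(v,' '.join(row))
```

```text
162  480,  81, 224  486,  83, 221  486,  46, 254  491,  46, 253  497,  45, 253  503,  49, 248  508,  46, 250  561, 311,   2  569, 313,   0
163  479,  80, 221  485,  81, 219  486,  45, 251  491,  45, 250  497,  47, 247  502,  48, 245  508,  48, 244    .              .          
164  486, 137, 165  485,  79, 217  486,  49, 244  491,  47, 245  497,  48, 243  503,  50, 240  508,  50, 239    .              .          
165  487, 140, 158  485,  79, 214  486,  48, 242  492,  50, 239  497,  49, 238  502,  50, 237  508,  50, 235    .              .          
166    .            484,  78, 210  486,  49, 237  491,  48, 236  497,  49, 234  503,  51, 231  508,  51, 231    .              .          
167    .            484,  76, 209  486,  50, 232  492,  51, 230  497,  52, 228  503,  53, 226  508,  51, 226    .              .          
168    .            484,  75, 206  485,  46, 232  492,  52, 225  497,  53, 223  504,  62, 214  508,  52, 222    .              .          
169    .            484,  80, 197  486,  52, 223  493,  61, 213  498,  62, 211  504,  59, 213  509,  55, 216    .              
[... 1525 characters left out ...]
    .          
181    .              .              .              .              .              .              .              .              .          
182    .              .              .              .              .              .              .              .              .          
183    .              .              .              .              .            501,  53, 164    .              .              .          
184    .              .              .              .              .              .              .              .              .          
185    .              .              .              .              .              .              .              .              .
```

>>> drive_tool([
  [0.2, 0, 0, -0.004, 0.11],
  [0.2, 0, 0, -0.008, 0.22],
  [0.1, 0, 0, -0.009, 0.33],
  [-0.1, 0, 0, -0.009, 0.35],
  [-0.5, 0, 0, -0.009, 0.35],
], grip_force=40)

```text
time: 4.35
eef_pos: [0.4963, 0.1099, 0.1124]
orientation: [[-0.397, 0.005, -0.918], [0.918, -0.005, -0.397], [-0.007, -1.0, -0.003]]
wrist_force: [-0.7, -3.4, 4.3]
width: 0.0301
```

>>> drive_tool([
  [-0.5, 0, 0, 0, 0],
  [-0.5, 0, 0, 0, 0],
])

```text
time: 4.52
eef_pos: [0.4963, 0.1098, 0.1126]
orientation: [[-0.394, 0.005, -0.919], [0.919, -0.005, -0.394], [-0.007, -1.0, -0.003]]
wrist_force: [-0.1, -0.9, -0.3]
width: 0.0302
```

```bash
python3 look.py f;  python3 - <<'E'
from h import *
im=cv2.imread('pics/side_f.png'); im0=cv2.imread('pics/side_e.png')
a=np.hstack([im[130:195,225:270],im0[130:195,225:270]])
cv2.imwrite('pics/cmp5.png',cv2.resize(a,None,fx=8,fy=8,interpolation=cv2.INTER_NEAREST))
E
```

```text
4.6167 [0.4963 0.1098 0.1126] [-0.6775 -1.5498  0.8832] [-0.3072  0.1405 -0.0926] 0.030063978034012024 [-32.1076   4.4524  17.1462 110.1926  -1.041   65.3423  98.724 ]
```

View pics/cmp5.png

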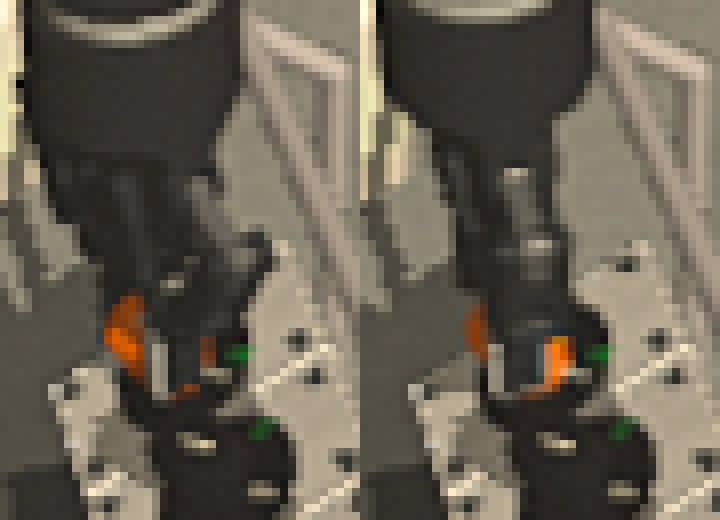

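>>> drive_tool([
  [-0.5, 0, 0, 0, -0.08],
  [-0.5, 0, 0, 0, -0.16],
  [-0.5, 0, 0, 0, -0.24],
  [-0.5, 0, 0, 0, -0.32],
  [-0.5, 0, 0, 0, -0.32],
])

```text
time: 5.03
eef_pos: [0.496, 0.1111, 0.1128]
orientation: [[-0.085, 0.003, -0.996], [0.996, -0.005, -0.085], [-0.005, -1.0, -0.003]]
wrist_force: [-2.2, 1.6, 1.6]
width: 0.0288
```

```bash
python3 look.py g;  python3 - <<'E'
from h import *
im=cv2.imread('pics/side_g.png'); im0=cv2.imread('pics/side_f.png')
a=np.hstack([im[130:195,225:270],im0[130:195,225:270]])
cv2.imwrite('pics/cmp6.png',cv2.resize(a,None,fx=8,fy=8,interpolation=cv2.INTER_NEAREST))
E
```

```text
5.1333 [0.496  0.111  0.1128] [-1.8936  3.1478  2.0372] [0.7604 0.3901 0.1769] 0.028424942414891505 [-32.8799   4.5389  17.8452 110.0975  -1.1619  65.4953  80.5308]
```

View pics/cmp6.png

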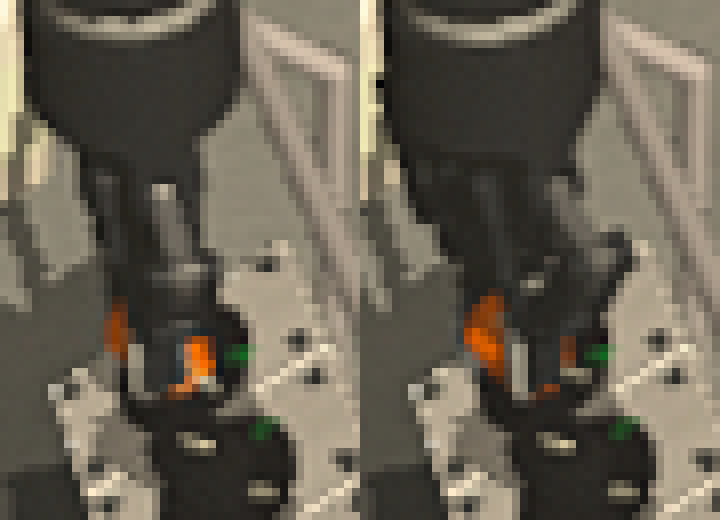

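>>> drive_tool([
  [-0.5, 0, 0.001, 0, -0.08],
  [-0.5, 0, 0.001, 0, -0.16],
  [-0.5, 0, 0.001, 0, -0.24],
  [-0.5, 0, 0.001, 0, -0.3],
  [-0.5, 0, 0.001, 0, -0.3],
])

```text
time: 5.55
eef_pos: [0.4959, 0.1133, 0.1133]
orientation: [[0.207, 0.001, -0.978], [0.978, -0.004, 0.207], [-0.004, -1.0, -0.002]]
wrist_force: [-2.6, 1.4, 3.6]
width: 0.029
```

```bash
cat > cmp.py <<'E'
import sys
from h import *
t=sys.argv[1:]
L=[]
for k in t:
    im=cv2.imread(f'pics/side_{k}.png'); L.append(cv2.resize(im[148:198,222:272],None,fx=8,fy=8,interpolation=cv2.INTER_CUBIC))
cv2.imwrite('pics/cmp_'+'_'.join(t)+'.png',np.hstack(L))
E
python3 look.py h; python3 cmp.py g h
```

```text
5.65 [0.4959 0.1132 0.1133] [-3.5067  1.771   4.6401] [1.6047 0.6247 0.6675] 0.02844948747983071 [-33.6489   4.6218  18.4845 109.9746  -1.3277  65.627   63.4961]
```

View pics/cmp_g_h.png

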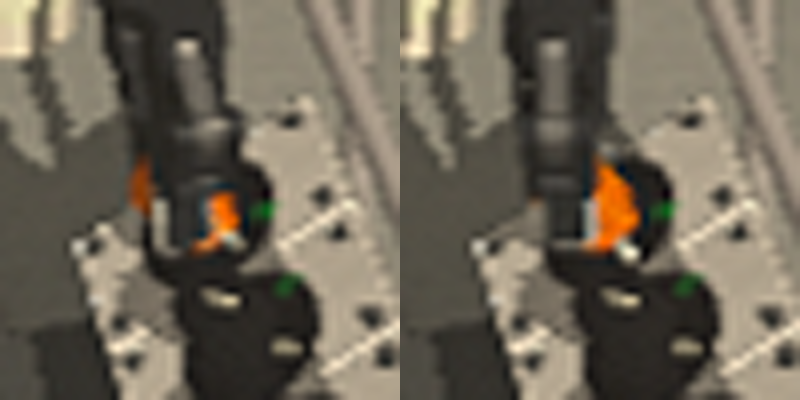

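```bash
cat > rc.py <<'E'
import sys
from h import *
t=sys.argv[1:]
L=[]
for k in t:
    fn=f'pics/side_{k}.png' if k!='0' else 'pics/side0.png'
    r=rect('side',cv2.imread(fn)); 
    for a in range(0,360,30):
        th=np.radians(a); e=1/.034*200
        p=lambda rr:(int(200-rr*np.sin(th)*e),int(200-rr*np.cos(th)*e))
        cv2.line(r,p(.0295),p(.033),(0,0,255) if a==0 else (255,0,255),1)
    L.append(r[:,150:400] if len(t)>2 else r)
cv2.imwrite('pics/rc_'+'_'.join(t)+'.png',np.hstack(L))
E
python3 rc.py 0 g h
```

```text
(no output)
```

View pics/rc_0_g_h.png

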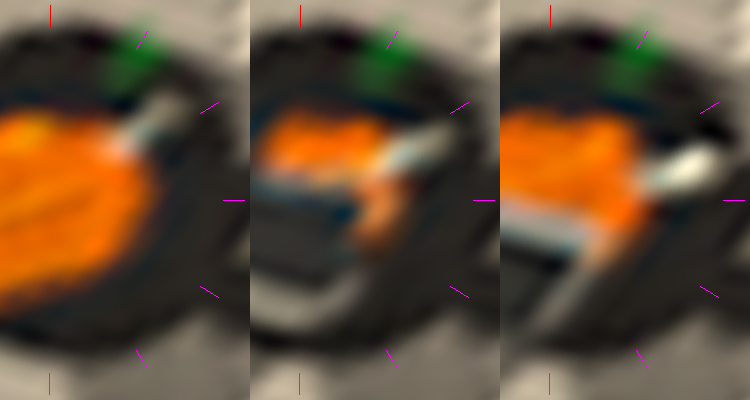

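>>> drive_tool([
  [0.05, 0, 0, 0, 0],
  [0.05, 0, 0, 0, 0.02],
  [0.05, 0, 0, 0, 0.13],
  [0.05, 0, 0, 0, 0.24],
  [0.05, 0, 0, 0, 0.35],
])

```text
time: 6.07
eef_pos: [0.4964, 0.1124, 0.1131]
orientation: [[-0.149, 0.004, -0.989], [0.989, -0.004, -0.149], [-0.005, -1.0, -0.003]]
wrist_force: [0.0, 1.0, -0.1]
width: 0.0453
```

>>> drive_tool([
  [0.05, 0, 0, 0, 0.1],
  [0.05, 0, 0, 0, 0.2],
  [0.05, 0, 0, 0, 0.28],
  [-0.1, 0, 0, 0, 0.28],
  [-0.5, 0, 0, 0, 0.28],
])

```text
time: 6.48
eef_pos: [0.4975, 0.1102, 0.1134]
orientation: [[-0.414, 0.006, -0.91], [0.91, -0.006, -0.414], [-0.008, -1.0, -0.003]]
wrist_force: [-2.7, -1.3, 4.4]
width: 0.0302
```

>>> drive_tool([
  [-0.5, 0, 0, 0, 0],
  [-0.5, 0, 0, 0, 0],
])

```text
time: 6.65
eef_pos: [0.4975, 0.1102, 0.1135]
orientation: [[-0.413, 0.006, -0.911], [0.911, -0.006, -0.413], [-0.008, -1.0, -0.003]]
wrist_force: [-2.4, 1.7, 2.4]
width: 0.0304
```

```bash
python3 look.py i; python3 rc.py h i
```

```text
6.75 [0.4975 0.1102 0.1135] [-1.7824 -0.9009  1.7973] [-0.1886  0.2291 -0.0385] 0.030014628970234422 [-32.0898   4.511   17.0728 110.0214  -0.9759  65.4095  99.7713]
```

View pics/rc_h_i.png

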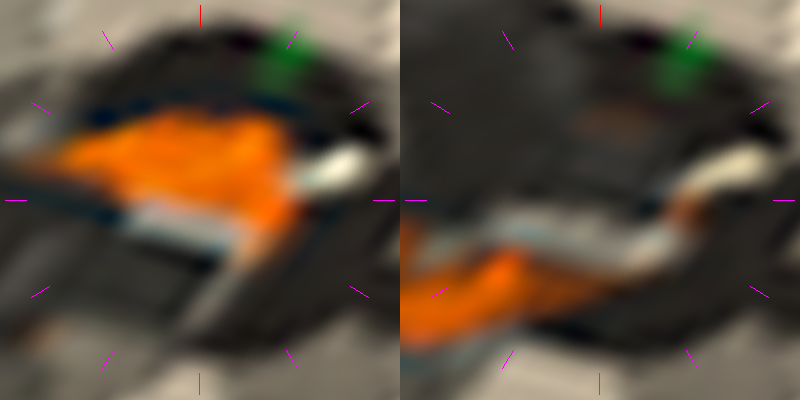

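>>> drive_tool([
  [-0.5, 0, 0.0005, 0, -0.08],
  [-0.5, 0, 0.0005, 0, -0.16],
  [-0.5, 0, 0.001, 0, -0.24],
  [-0.5, 0, 0.001, 0, -0.32],
  [-0.5, 0, 0.001, 0, -0.36],
])

```text
time: 7.17
eef_pos: [0.4973, 0.1113, 0.1137]
orientation: [[-0.063, 0.004, -0.998], [0.998, -0.008, -0.063], [-0.008, -1.0, -0.003]]
wrist_force: [-2.4, 0.3, 3.6]
width: 0.0289
```

```bash
python3 look.py j; python3 rc.py i j
```

```text
7.2667 [0.4973 0.1114 0.1137] [-2.2401 -0.7787  3.6119] [0.1033 0.3655 0.1288] 0.028733512010575776 [-33.0122   4.6648  17.8864 109.8658  -1.0334  65.6179  79.0706]
```

View pics/rc_i_j.png

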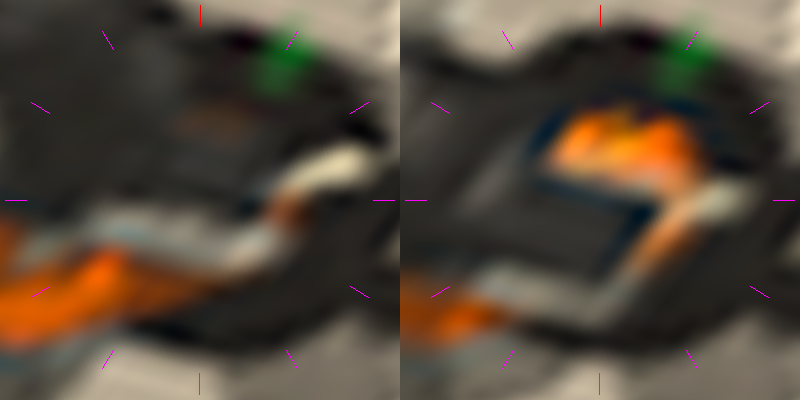

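>>> drive_tool([
  [-0.5, 0, 0.001, 0, -0.07],
  [-0.5, 0, 0.001, 0, -0.14],
  [-0.5, 0, 0.001, 0, -0.2],
  [-0.5, 0, 0.001, 0, -0.2],
])

```text
time: 7.6
eef_pos: [0.4978, 0.1126, 0.1135]
orientation: [[0.132, 0.003, -0.991], [0.991, -0.008, 0.132], [-0.008, -1.0, -0.004]]
wrist_force: [1.1, -0.9, -1.2]
width: 0.0284
```

```bash
python3 look.py k; python3 rc.py j k
```

```text
7.7 [0.4978 0.1125 0.1135] [ 2.0857 -0.4344 -2.2375] [ 0.8035 -0.5037  0.5688] 0.02845843143960735 [-33.5262   4.794   18.3297 109.7721  -1.1142  65.6326  67.7367]
```

View pics/rc_j_k.png

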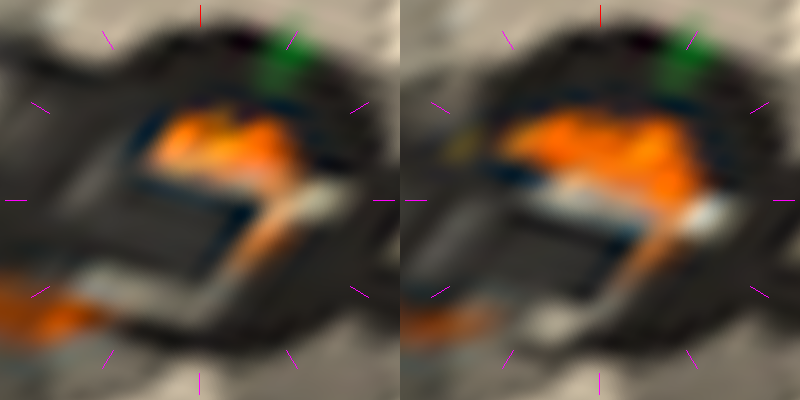

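```bash
cat > tq.py <<'E'
from h import *
import sys
N=int(sys.argv[1]) if len(sys.argv)>1 else 6
Fs=[];Ms=[]
for i in range(N):
    if i: env.grab_frame('side')
    s=env.read_state(); Fs.append(s['wrist_force']);Ms.append(s['moment'])
Fs=np.array(Fs);Ms=np.array(Ms);F=Fs.mean(0);M=Ms.mean(0)
print('F',F,'sd',Fs.std(0),'M',M,'sd',Ms.std(0))
a=frame()[:,2];x=frame()[:,0]
for L in(.12,.155,.19):
    Mc=M-np.cross([0,0,-L],F); print(L,'Mc',Mc,'axis',Mc@a,'perp',Mc@x)
s=env.read_state();print(s['time'],np.array(s['eef_pos']),s['width'],'theta',np.degrees(np.arctan2(s['orientation'][1][0],s['orientation'][0][0]))-93.55)
E
python3 tq.py 6
```

```text
F [ 2.3866 -0.1265 -3.223 ] sd [0.6259 0.7561 0.7525] M [ 0.9166 -0.692   0.5712] sd [0.0722 0.1146 0.0368]
0.12 Mc [ 0.9318 -0.4056  0.5712] axis 0.0422032827841488 perp 1.069244055861711
0.155 Mc [ 0.9362 -0.322   0.5712] axis 0.03740758851036768 perp 1.077550442001467
0.19 Mc [ 0.9406 -0.2385  0.5712] axis 0.03261189423658655 perp 1.085856828141223
7.95 [0.4978 0.1125 0.1135] 0.028395413101165366 theta -11.129805021724195
```

>>> drive_tool([
  [-0.5, 0, 0.001, 0, -0.07],
  [-0.5, 0, 0.001, 0, -0.14],
  [-0.5, 0, 0.001, 0, -0.18],
  [-0.5, 0, 0.001, 0, -0.18],
])

```text
time: 8.28
eef_pos: [0.4977, 0.1136, 0.1139]
orientation: [[0.307, 0.001, -0.952], [0.952, -0.008, 0.307], [-0.008, -1.0, -0.004]]
wrist_force: [-1.6, -2.1, 2.0]
width: 0.0285
```

```bash
python3 look.py l; python3 rc.py k l; python3 tq.py 5
```

```text
8.3833 [0.4977 0.1136 0.1139] [-0.9953 -2.0667  1.6365] [ 1.037  -0.161   0.9398] 0.02868007016570866 [-34.0129   4.8677  18.7403 109.6544  -1.1889  65.7934  57.3855]
F [-1.1296 -1.9233  2.1716] sd [0.3709 0.2317 0.7417] M [ 1.0209 -0.0174  0.971 ] sd [0.0369 0.0829 0.0288]
0.12 Mc [ 1.2517 -0.153   0.971 ] axis 0.2210435626696971 perp 1.5592237641852036
0.155 Mc [ 1.319  -0.1925  0.971 ] axis 0.1886737590250292 perp 1.6152899087287964
0.19 Mc [ 1.3863 -0.232   0.971 ] axis 0.15630395538036151 perp 1.6713560532723895
8.5833 [0.4977 0.1137 0.1139] 0.028760768104355076 theta -21.385630164601054
```

View pics/rc_k_l.png

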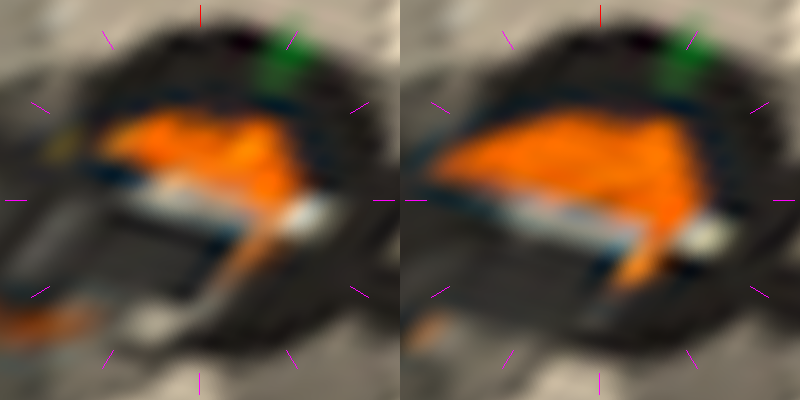

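>>> drive_tool([
  [0.05, 0, 0, 0, 0],
  [0.05, 0, 0, 0, 0],
  [0.05, 0, 0, 0, 0],
])

```text
time: 8.83
eef_pos: [0.4974, 0.1135, 0.1134]
orientation: [[0.307, 0.0, -0.952], [0.952, -0.009, 0.307], [-0.008, -1.0, -0.003]]
wrist_force: [0.3, 0.3, 0.3]
width: 0.0448
```

```bash
python3 look.py m; python3 rc.py l m
```

```text
8.9333 [0.4975 0.1138 0.1136] [ 0.2868 -0.9056 -0.5817] [ 0.0158 -0.0747 -0.0031] 0.04478411225094143 [-34.0149   4.8961  18.7274 109.6638  -1.2007  65.7899  57.2876]
```

View pics/rc_l_m.png

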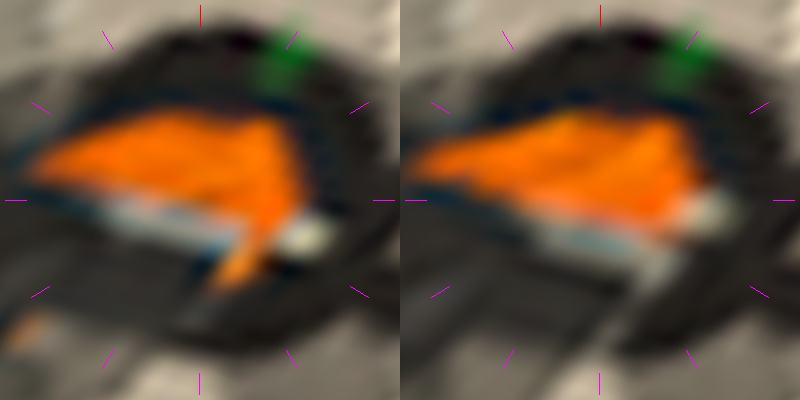

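>>> drive_tool([
  [0.05, -0.001, -0.0005, -0.001, 0.11],
  [0.05, -0.002, -0.001, -0.001, 0.22],
  [0.05, -0.002, -0.001, -0.001, 0.33],
  [0.05, -0.002, -0.001, -0.001, 0.44],
  [0.05, -0.002, -0.001, -0.001, 0.55],
])

```text
time: 9.35
eef_pos: [0.4954, 0.113, 0.1125]
orientation: [[-0.241, 0.005, -0.97], [0.97, -0.007, -0.241], [-0.008, -1.0, -0.003]]
wrist_force: [-0.0, 0.3, 0.6]
width: 0.0449
```

>>> drive_tool([
  [0.05, 0, 0, 0, 0.05],
  [-0.1, 0, 0, 0, 0.05],
  [-0.5, 0, 0, 0, 0.05],
  [-0.5, 0, 0, 0, 0.05],
  [-0.5, 0, 0, 0, 0.05],
])

```text
time: 9.77
eef_pos: [0.4961, 0.1101, 0.1131]
orientation: [[-0.285, 0.006, -0.958], [0.958, -0.01, -0.285], [-0.011, -1.0, -0.003]]
wrist_force: [-0.1, -5.9, 4.4]
width: 0.0293
```

>>> drive_tool([
  [-0.5, 0, 0, 0, -0.07],
  [-0.5, 0, 0, 0, -0.14],
  [-0.5, 0, 0, 0, -0.2],
  [-0.5, 0, 0, 0, -0.2],
])

```text
time: 10.1
eef_pos: [0.4952, 0.1113, 0.1137]
orientation: [[-0.086, 0.002, -0.996], [0.996, -0.01, -0.086], [-0.01, -1.0, -0.001]]
wrist_force: [-4.0, 0.7, 5.5]
width: 0.0283
```

```bash
python3 look.py n; python3 rc.py m n; python3 tq.py 4
```

```text
10.2 [0.4952 0.1112 0.1137] [-4.3878  0.065   5.8084] [0.4306 0.8353 0.3396] 0.028926107359844216 [-33.037    4.4853  17.7665 110.0442  -0.8748  65.721   80.1248]
F [-4.3596  0.1315  5.5252] sd [0.22   0.2754 0.4585] M [0.4219 0.8584 0.3455] sd [0.0093 0.029  0.0121]
0.12 Mc [0.4062 0.3352 0.3455] axis 0.08615445387161438 perp 0.5418147050631191
0.155 Mc [0.4016 0.1826 0.3455] axis 0.09317478149428313 perp 0.5296551409348776
0.19 Mc [0.397  0.03   0.3455] axis 0.10019510911695187 perp 0.5174955768066362
10.35 [0.4951 0.1112 0.1137] 0.02860415676147496 theta 1.5398765431222188
```

View pics/rc_m_n.png

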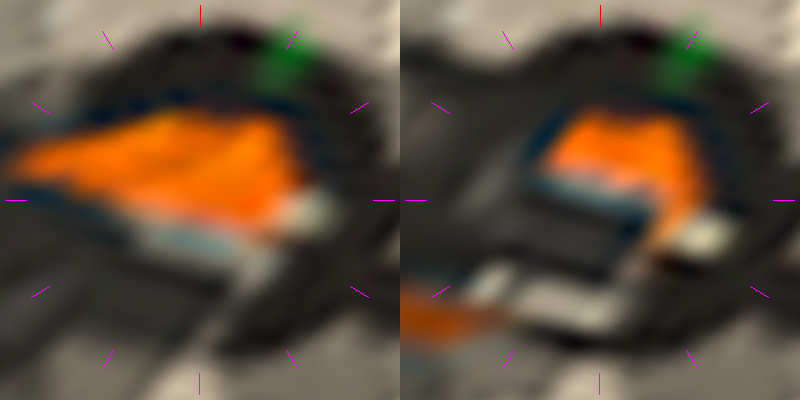

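>>> drive_tool([
  [-0.5, 0, 0, 0, -0.05],
  [-0.5, 0, 0, 0, -0.1],
  [-0.5, 0, 0, 0, -0.14],
  [-0.5, 0, 0, 0, -0.14],
])

```text
time: 10.68
eef_pos: [0.4951, 0.1122, 0.1138]
orientation: [[0.052, 0.001, -0.999], [0.999, -0.009, 0.052], [-0.009, -1.0, -0.001]]
wrist_force: [-0.9, 0.9, 0.7]
width: 0.0285
```

```bash
python3 look.py o; python3 rc.py m o; python3 tq.py 4
```

```text
10.7833 [0.4951 0.1121 0.1138] [-0.6781  0.9436  0.9105] [0.9221 0.1277 0.6163] 0.028644365722612527 [-33.3718   4.5458  18.0754 109.9726  -0.9906  65.7931  72.2074]
F [-0.8178  2.1664  0.5147] sd [0.1723 0.7101 0.3625] M [1.0186 0.1428 0.6557] sd [0.0873 0.0207 0.0235]
0.12 Mc [0.7587 0.0446 0.6557] axis 0.18784725527839838 perp 0.9860101294987346
0.155 Mc [0.6829 0.016  0.6557] axis 0.22657231693932192 perp 0.9189363551757773
0.19 Mc [ 0.607  -0.0126  0.6557] axis 0.2652973786002455 perp 0.8518625808528201
10.9333 [0.4951 0.1121 0.1138] 0.028871360710546107 theta -6.414281212892774
```

View pics/rc_m_o.png

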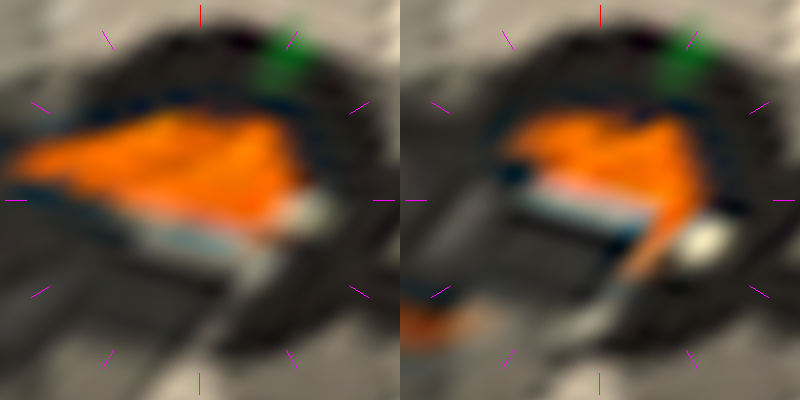

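>>> drive_tool([
  [-0.5, 0, 0, 0, 0.1],
  [-0.5, 0, 0, 0, 0.2],
  [-0.5, 0, 0, 0, 0.3],
  [-0.5, 0, 0, 0, 0.4],
  [-0.5, 0, 0, 0, 0.5],
])

```text
time: 11.35
eef_pos: [0.4955, 0.1074, 0.1145]
orientation: [[-0.435, 0.005, -0.901], [0.9, -0.013, -0.435], [-0.014, -1.0, 0.002]]
wrist_force: [-2.3, -7.1, 9.6]
width: 0.0287
```

>>> drive_tool([
  [0.05, 0, 0, 0, 0.01],
  [0.05, 0, 0.001, 0, 0],
  [0.05, 0, 0.001, 0, -0.11],
  [0.05, 0, 0.001, 0, -0.22],
  [0.05, 0, 0.001, 0, -0.33],
])

```text
time: 11.77
eef_pos: [0.4956, 0.1079, 0.1142]
orientation: [[-0.111, -0.0, -0.994], [0.994, -0.015, -0.111], [-0.015, -1.0, 0.002]]
wrist_force: [0.7, 0.4, -0.2]
width: 0.0448
```

>>> drive_tool([
  [0.05, 0, 0, 0, -0.11],
  [0.05, 0, 0, 0, -0.22],
  [0.05, 0, 0, 0, -0.33],
  [0.05, 0, 0, 0, -0.38],
  [0.05, 0, 0, 0, -0.38],
])

```text
time: 12.18
eef_pos: [0.4957, 0.1076, 0.1139]
orientation: [[0.269, -0.006, -0.963], [0.963, -0.015, 0.269], [-0.016, -1.0, 0.002]]
wrist_force: [0.5, 0.2, -0.4]
width: 0.0451
```

```bash
python3 look.py p; python3 rc.py o p; python3 tq.py 1
```

```text
12.2833 [0.4956 0.1078 0.114 ] [-0.4323  0.8448  0.0141] [-0.0551  0.0401  0.0426] 0.04466164494780546 [-33.6865   4.8427  18.817  109.671   -0.9315  66.2693  60.0609]
F [-0.4323  0.8448  0.0141] sd [0. 0. 0.] M [-0.0551  0.0401  0.0426] sd [0. 0. 0.]
0.12 Mc [-0.1565 -0.0118  0.0426] axis 0.11529568499410467 perp -0.11458472780836115
0.155 Mc [-0.186  -0.0269  0.0426] axis 0.1305195915263532 perp -0.1409533074118953
0.19 Mc [-0.2156 -0.042   0.0426] axis 0.1457434980586017 perp -0.16732188701542944
12.2833 [0.4956 0.1078 0.114 ] 0.04466164494780546 theta -18.9424063099315
```

View pics/rc_o_p.png

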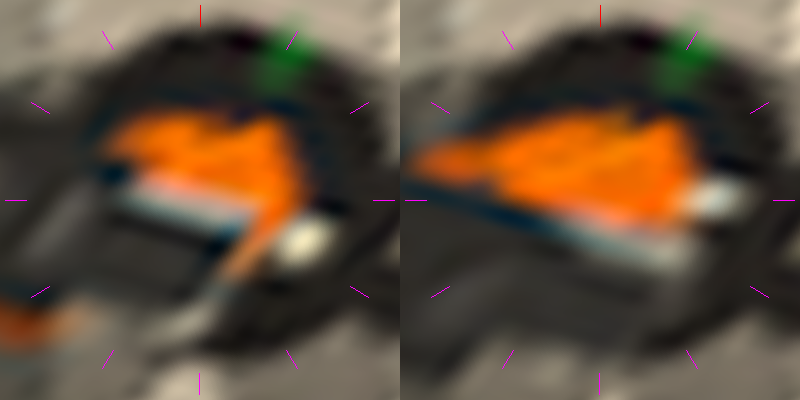

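>>> drive_tool([
  [0.05, 0, 0.003, 0, -0.03],
  [-0.1, 0, 0.005, 0, -0.05],
  [-0.5, 0, 0.005, 0, -0.05],
  [-0.5, 0, 0.005, 0, -0.05],
  [-0.5, 0, 0.005, 0, -0.05],
])

```text
time: 12.7
eef_pos: [0.495, 0.112, 0.1145]
orientation: [[0.313, -0.008, -0.95], [0.95, -0.015, 0.313], [-0.017, -1.0, 0.003]]
wrist_force: [-4.0, -2.1, 4.7]
width: 0.0303
```

>>> drive_tool([
  [-0.5, 0, 0, 0, 0.08],
  [-0.5, 0, 0, 0, 0.16],
  [-0.5, 0, 0, 0, 0.24],
  [-0.5, 0, 0, 0, 0.32],
  [-0.5, 0, 0, 0, 0.4],
])

```text
time: 13.12
eef_pos: [0.495, 0.1097, 0.1149]
orientation: [[-0.085, -0.002, -0.996], [0.996, -0.02, -0.085], [-0.019, -1.0, 0.003]]
wrist_force: [2.8, 0.1, -5.5]
width: 0.0285
```

>>> drive_tool([
  [-0.5, 0, 0, 0, 0.08],
  [-0.5, 0, 0, 0, 0.16],
  [-0.5, 0, 0, 0, 0.24],
  [-0.5, 0, 0, 0, 0.32],
  [-0.5, 0, 0, 0, 0.34],
])

```text
time: 13.53
eef_pos: [0.4955, 0.107, 0.1156]
orientation: [[-0.413, 0.006, -0.911], [0.91, -0.022, -0.413], [-0.023, -1.0, 0.004]]
wrist_force: [-2.2, -3.5, 4.9]
width: 0.0291
```

```bash
python3 look.py q; python3 rc.py p q; python3 tq.py 1
```

```text
13.6333 [0.4955 0.1071 0.1156] [-2.0865 -3.4805  5.5147] [-1.9219 -0.0807 -0.7816] 0.028393253692953323 [-32.3914   4.2827  16.9368 110.0069   0.0695  65.9282  98.7256]
F [-2.0865 -3.4805  5.5147] sd [0. 0. 0.] M [-1.9219 -0.0807 -0.7816] sd [0. 0. 0.]
0.12 Mc [-1.5042 -0.3311 -0.7816] axis 0.08399611292015473 perp -1.708773483271625
0.155 Mc [-1.3824 -0.4041 -0.7816] axis 0.02546590238601331 perp -1.607396184848789
0.19 Mc [-1.2606 -0.4772 -0.7816] axis -0.033064308148128115 perp -1.506018886425953
13.6333 [0.4955 0.1071 0.1156] 0.028393253692953323 theta 20.705439783122188
```

View pics/rc_p_q.png

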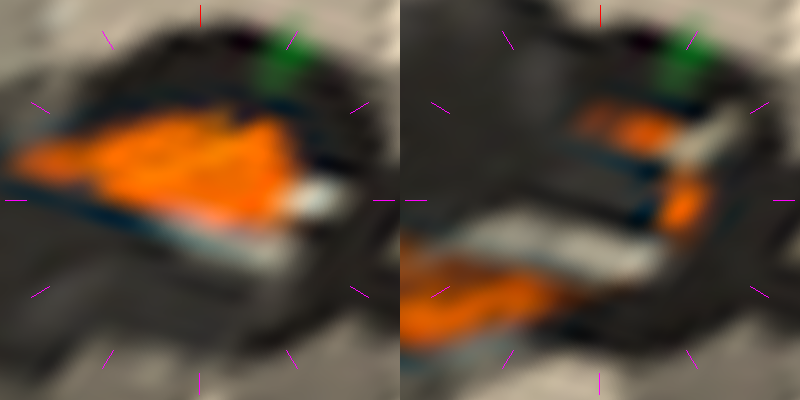

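>>> drive_tool([
  [0.05, 0, 0, 0, 0.01],
  [0.05, 0, 0.002, 0, 0],
  [0.05, 0, 0.004, -0.001, -0.11],
  [0.05, 0, 0.005, -0.002, -0.22],
  [0.05, 0, 0.005, -0.003, -0.33],
])

```text
time: 14.05
eef_pos: [0.4956, 0.1126, 0.1125]
orientation: [[-0.089, -0.002, -0.996], [0.996, -0.023, -0.088], [-0.023, -1.0, 0.004]]
wrist_force: [0.6, -0.5, 0.4]
width: 0.0452
```

>>> drive_tool([
  [0.05, 0, 0, 0, -0.11],
  [0.05, 0, 0, 0, -0.22],
  [0.05, 0, 0, 0, -0.33],
  [0.05, 0, 0, 0, -0.4],
  [-0.1, 0, 0, 0, -0.4],
])

```text
time: 14.47
eef_pos: [0.4958, 0.1127, 0.1124]
orientation: [[0.308, -0.01, -0.951], [0.951, -0.021, 0.308], [-0.023, -1.0, 0.003]]
wrist_force: [-0.5, 0.5, -0.3]
width: 0.0386
```

>>> drive_tool([
  [-0.5, 0, 0, 0, 0],
  [-0.5, 0, 0, 0, 0],
  [-0.5, 0, 0, 0, 0],
])

```text
time: 14.72
eef_pos: [0.4953, 0.1117, 0.1129]
orientation: [[0.306, -0.011, -0.952], [0.952, -0.022, 0.306], [-0.024, -1.0, 0.004]]
wrist_force: [-3.8, -2.9, 5.4]
width: 0.0305
```

>>> drive_tool([
  [-0.5, 0, 0, 0, 0.08],
  [-0.5, 0, 0, 0, 0.16],
  [-0.5, 0, 0, 0, 0.24],
  [-0.5, 0, 0, 0, 0.32],
  [-0.5, 0, 0, 0, 0.4],
])

```text
time: 15.13
eef_pos: [0.4953, 0.1098, 0.1134]
orientation: [[-0.094, -0.002, -0.996], [0.995, -0.027, -0.094], [-0.027, -1.0, 0.005]]
wrist_force: [-0.3, -5.1, 2.6]
width: 0.0287
```

>>> drive_tool([
  [-0.5, 0, 0, 0, 0.08],
  [-0.5, 0, 0, 0, 0.16],
  [-0.5, 0, 0, 0, 0.24],
  [-0.5, 0, 0, 0, 0.32],
  [-0.5, 0, 0, 0, 0.34],
])

```text
time: 15.55
eef_pos: [0.4962, 0.1071, 0.1139]
orientation: [[-0.422, 0.008, -0.906], [0.906, -0.03, -0.422], [-0.03, -1.0, 0.005]]
wrist_force: [0.5, -5.0, 5.0]
width: 0.0285
```

```bash
python3 look.py r; python3 rc.py q r; python3 tq.py 1
```

```text
15.65 [0.4962 0.1071 0.1139] [-0.3886 -6.0879  3.3485] [-2.3187 -0.4678 -0.7439] 0.028616010760037797 [-32.5297   4.4191  16.7632 110.0782   0.5183  65.6951  98.7349]
F [-0.3886 -6.0879  3.3485] sd [0. 0. 0.] M [-2.3187 -0.4678 -0.7439] sd [0. 0. 0.]
0.12 Mc [-1.5882 -0.5144 -0.7439] axis 0.16423625671650266 perp -1.7722841466319958
0.155 Mc [-1.3751 -0.528  -0.7439] axis 0.05832292470774391 perp -1.5888368743939145
0.19 Mc [-1.162  -0.5416 -0.7439] axis -0.047590407301015054 perp -1.405389602155833
15.65 [0.4962 0.1071 0.1139] 0.028616010760037797 theta 21.215954188863165
```

View pics/rc_q_r.png

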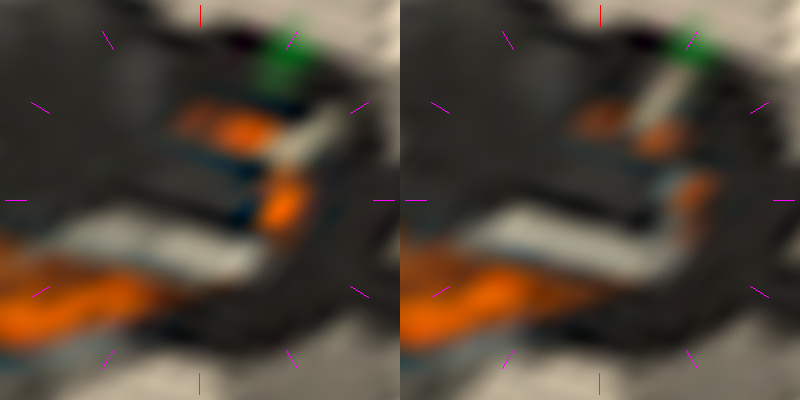

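>>> drive_tool([
  [0.05, 0, 0, 0, 0.01],
  [0.05, 0, 0.002, 0, 0],
  [0.05, 0, 0.004, -0.001, -0.11],
  [0.05, -0.001, 0.005, -0.001, -0.22],
  [0.05, -0.001, 0.005, -0.001, -0.33],
])

```text
time: 16.07
eef_pos: [0.4946, 0.1137, 0.1126]
orientation: [[-0.098, -0.002, -0.995], [0.995, -0.029, -0.098], [-0.029, -1.0, 0.005]]
wrist_force: [0.5, 0.4, 0.1]
width: 0.0452
```

>>> drive_tool([
  [0.05, 0, 0, 0, -0.11],
  [0.05, 0, 0, 0, -0.22],
  [0.05, 0, 0, 0, -0.33],
  [0.05, 0, 0, 0, -0.42],
  [-0.1, 0, 0, 0, -0.42],
])

```text
time: 16.48
eef_pos: [0.4941, 0.1142, 0.1124]
orientation: [[0.317, -0.015, -0.948], [0.948, -0.026, 0.318], [-0.03, -1.0, 0.006]]
wrist_force: [-1.7, -2.5, 2.0]
width: 0.0386
```

>>> drive_tool([
  [-0.5, 0, 0, 0, 0],
  [-0.5, 0, 0, 0, 0],
  [-0.5, 0, 0, 0, 0],
])

```text
time: 16.73
eef_pos: [0.493, 0.1121, 0.1131]
orientation: [[0.315, -0.018, -0.949], [0.948, -0.029, 0.316], [-0.033, -0.999, 0.008]]
wrist_force: [-5.3, -5.7, 8.4]
width: 0.0304
```

>>> drive_tool([
  [-0.5, 0, 0, 0, 0.08],
  [-0.5, 0, 0, 0, 0.16],
  [-0.5, 0, 0, 0, 0.24],
  [-0.5, 0, 0, 0, 0.32],
  [-0.5, 0, 0, 0, 0.4],
])

```text
time: 17.15
eef_pos: [0.4923, 0.1087, 0.1139]
orientation: [[-0.084, -0.008, -0.996], [0.996, -0.038, -0.083], [-0.037, -0.999, 0.011]]
wrist_force: [-4.3, -8.4, 7.8]
width: 0.0286
```

>>> drive_tool([
  [-0.5, 0, 0, 0, 0.08],
  [-0.5, 0, 0, 0, 0.16],
  [-0.5, 0, 0, 0, 0.24],
  [-0.5, 0, 0, 0, 0.32],
  [-0.5, 0, 0, 0, 0.38],
])

```text
time: 17.57
eef_pos: [0.4933, 0.1053, 0.115]
orientation: [[-0.45, 0.009, -0.893], [0.892, -0.043, -0.45], [-0.042, -0.999, 0.011]]
wrist_force: [-1.3, -7.5, 6.9]
width: 0.0283
```

```bash
python3 look.py s; python3 rc.py r s; python3 tq.py 1
```

```text
17.6667 [0.4932 0.1053 0.115 ] [-1.9721 -6.3716  6.9846] [-2.5515 -0.1997 -0.7633] 0.02814997055662864 [-32.8041   4.0951  16.521  110.2979   1.4286  65.9892  99.7194]
F [-1.9721 -6.3716  6.9846] sd [0. 0. 0.] M [-2.5515 -0.1997 -0.7633] sd [0. 0. 0.]
0.12 Mc [-1.7869 -0.4364 -0.7633] axis 0.24415330899262314 perp -1.949557534206658
0.155 Mc [-1.5638 -0.5054 -0.7633] axis 0.13500032736090697 perp -1.7604990242228935
0.19 Mc [-1.3408 -0.5744 -0.7633] axis 0.025847345729190924 perp -1.5714405142391288
17.6667 [0.4932 0.1053 0.115 ] 0.02814997055662864 theta 23.087483147417004
```

View pics/rc_r_s.png

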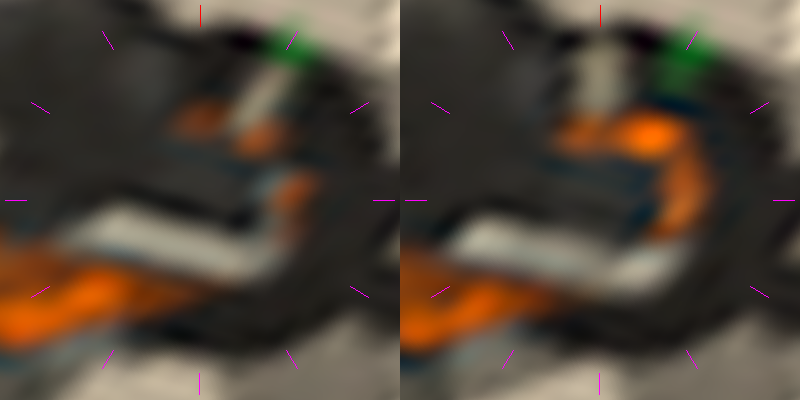

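>>> drive_tool([
  [-0.5, 0, 0.001, 0, -0.08],
  [-0.5, 0, 0.001, 0, -0.16],
  [-0.5, 0, 0.002, 0, -0.24],
  [-0.5, 0, 0.002, 0, -0.32],
  [-0.5, 0, 0.003, 0, -0.4],
])

```text
time: 18.08
eef_pos: [0.4917, 0.1102, 0.1147]
orientation: [[-0.066, -0.011, -0.998], [0.997, -0.041, -0.065], [-0.04, -0.999, 0.014]]
wrist_force: [-2.6, 1.5, -1.4]
width: 0.0282
```

>>> drive_tool([
  [-0.5, 0, 0.001, 0, -0.06],
  [-0.5, 0, 0.001, 0, -0.12],
  [-0.5, 0, 0.001, 0, -0.18],
  [-0.5, 0, 0.001, 0, -0.18],
])

```text
time: 18.42
eef_pos: [0.4914, 0.1121, 0.1147]
orientation: [[0.111, -0.019, -0.994], [0.993, -0.037, 0.112], [-0.039, -0.999, 0.015]]
wrist_force: [-2.2, -1.0, 1.8]
width: 0.0283
```

```bash
python3 look.py t; python3 rc.py s t; python3 tq.py 1
```

```text
18.5167 [0.4914 0.112  0.1147] [-1.5428 -0.5368  2.3883] [0.9247 0.2926 0.5865] 0.028440184979279175 [-34.0649   5.3119  17.8427 109.1164   0.107   67.4433  67.3936]
F [-1.5428 -0.5368  2.3883] sd [0. 0. 0.] M [0.9247 0.2926 0.5865] sd [0. 0. 0.]
0.12 Mc [0.9892 0.1074 0.5865] axis 0.010936588871300145 perp 1.153977552626635
0.155 Mc [1.0079 0.0534 0.5865] axis 0.0032322818172030084 perp 1.1673218038814426
0.19 Mc [ 1.0267 -0.0006  0.5865] axis -0.004472025236893962 perp 1.18066605513625
18.5167 [0.4914 0.112  0.1147] 0.028440184979279175 theta -9.826878008006133
```

View pics/rc_s_t.png

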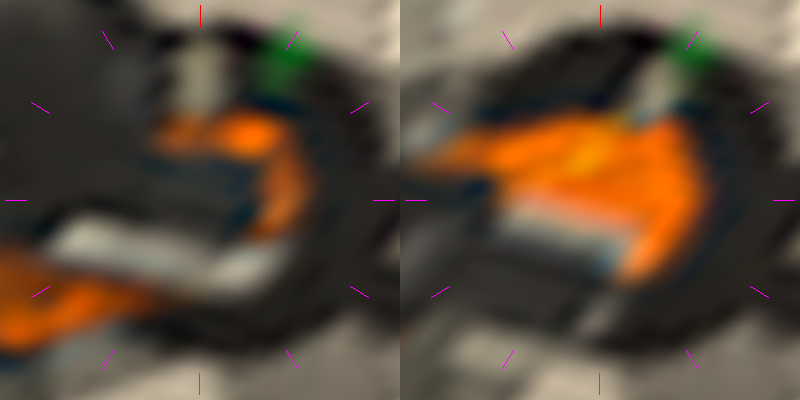

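>>> drive_tool([
  [-0.5, 0, 0, 0, -0.05],
  [-0.5, 0, 0, 0, -0.1],
  [-0.5, 0, 0, 0, -0.1],
])

```text
time: 18.77
eef_pos: [0.491, 0.113, 0.115]
orientation: [[0.206, -0.023, -0.978], [0.978, -0.034, 0.206], [-0.037, -0.999, 0.015]]
wrist_force: [-3.9, -0.7, 4.2]
width: 0.0287
```

```bash
python3 look.py u; python3 rc.py r t u; python3 tq.py 1
```

```text
18.8667 [0.491  0.1129 0.115 ] [-3.785  -0.6723  5.1042] [1.074  0.7207 0.6249] 0.02828708540753954 [-34.2427   5.4241  18.1307 108.9638  -0.2037  67.6548  62.1142]
F [-3.785  -0.6723  5.1042] sd [0. 0. 0.] M [1.074  0.7207 0.6249] sd [0. 0. 0.]
0.12 Mc [1.1547 0.2665 0.6249] axis -0.043310672084462265 perp 1.324821488748541
0.155 Mc [1.1782 0.134  0.6249] axis -0.05095275700625135 perp 1.3380579681088358
0.19 Mc [1.2018 0.0015 0.6249] axis -0.05859484192804043 perp 1.3512944474691304
18.8667 [0.491  0.1129 0.115 ] 0.02828708540753954 theta -15.338129932375068
```

View pics/rc_r_t_u.png

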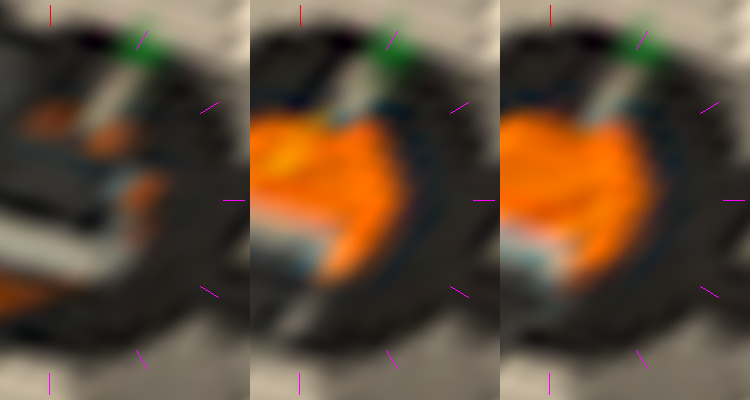

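>>> drive_tool([
  [0.05, 0, 0, 0, 0],
  [0.1, 0, 0, 0, 0.02],
  [0.1, 0, 0, 0.003, 0.1],
  [0.1, 0, 0, 0.01, 0.2],
  [0.1, 0, 0, 0.03, 0.27],
])

```text
time: 19.28
eef_pos: [0.4894, 0.1123, 0.1426]
orientation: [[-0.071, -0.017, -0.997], [0.997, -0.041, -0.07], [-0.04, -0.999, 0.02]]
wrist_force: [-0.2, 0.3, -0.5]
width: 0.0471
```

>>> drive_tool([
  [0.1, 0, 0, 0.035, 0],
  [0.1, 0, 0, 0.07, 0],
  [0.1, 0, 0.01, 0.1, 0],
  [0.1, -0.01, 0.03, 0.12, 0],
  [0.1, -0.03, 0.06, 0.13, 0],
])

```text
time: 19.7
eef_pos: [0.4627, 0.1704, 0.2759]
orientation: [[-0.065, -0.01, -0.998], [0.997, -0.04, -0.064], [-0.039, -0.999, 0.013]]
wrist_force: [-0.4, 0.3, -0.6]
width: 0.0467
```

>>> drive_tool([
  [0.1, -0.02, 0.03, 0.01, 0],
  [0.1, -0.035, 0.065, 0.01, 0],
  [0.1, -0.05, 0.1, 0.01, 0],
  [0.1, -0.065, 0.135, 0.01, 0],
  [0.1, -0.08, 0.165, 0.01, 0],
])

```text
time: 20.12
eef_pos: [0.3818, 0.3379, 0.2857]
orientation: [[-0.067, -0.01, -0.998], [0.997, -0.039, -0.067], [-0.038, -0.999, 0.012]]
wrist_force: [0.4, 1.0, 0.2]
width: 0.0468
```

```bash
python3 look.py v; python3 tq.py 1
```

```text
20.2167 [0.3786 0.3417 0.285 ] [ 0.4294 -0.2175  0.1495] [ 0.0656 -0.031   0.0523] 0.04729467503502412 [-48.3877   1.2949   2.5975  93.3162   0.9746  87.4109  48.5447]
F [ 0.4294 -0.2175  0.1495] sd [0. 0. 0.] M [ 0.0656 -0.031   0.0523] sd [0. 0. 0.]
0.12 Mc [0.0917 0.0206 0.0523] axis -0.001078615133419608 perp 0.10652322422794708
0.155 Mc [0.0993 0.0356 0.0523] axis -0.005342993147089104 perp 0.11390934361030229
0.19 Mc [0.1069 0.0506 0.0523] axis -0.009607371160758599 perp 0.1212954629926575
20.2167 [0.3786 0.3417 0.285 ] 0.04729467503502412 theta 0.8610359385898079
```

View pics/r_v.png

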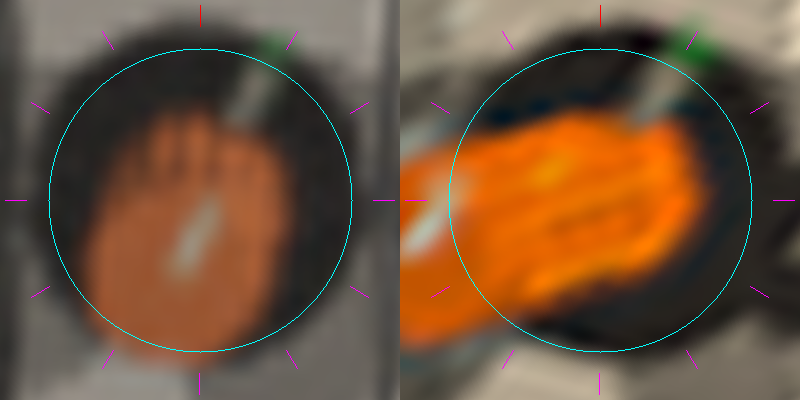

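View pics/top_v.png

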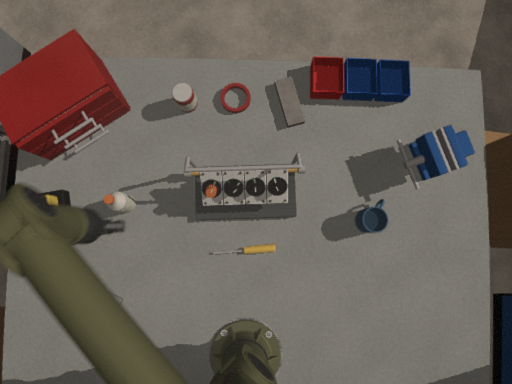

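Run:
```python
from h import *
sc=.068/399
def sv(n,fn,s): return rect(n,cv2.imread(fn),s=s)
g=np.linspace(.034,-.034,400); X,Y=np.meshgrid(g,g,indexing='ij')
R=np.hypot(X,Y); TH=np.degrees(np.arctan2(Y,X))
for n,f0,f1 in(('top','pics/top0.png','pics/top_v.png'),('side','pics/side0.png','pics/side_v.png')):
    a=sv(n,f0,.0012).astype(float); 
    gr=np.clip(a[...,1]-np.maximum(a[...,0],a[...,2])-4,0,None)*((R>.015)&(R<.033)&(abs(TH+28)<30))
    gx,gy=(X*gr).sum()/gr.sum(),(Y*gr).sum()/gr.sum(); print(n,'mark r,th',np.hypot(gx,gy),np.degrees(np.arctan2(gy,gx)),gx,gy)
    for f in(f0,f1):
        b=sv(n,f,.005).astype(float); hs=cv2.cvtColor(np.clip(b,0,255).astype(np.uint8),cv2.COLOR_BGR2HSV)
        V=b.min(-1); w=np.clip(V-60,0,None)*((R>.0175)&(R<.0245)&(TH<0)&(TH>-75))
        w*=(hs[...,1]<110)
        px,py=(X*w).sum()/w.sum(),(Y*w).sum()/w.sum(); print('  ptr',f,np.hypot(px,py),np.degrees(np.arctan2(py,px)),w.sum(), px,py)
        # knob-top stripe at s=.034(+)
        c=sv(n,f,.0345).astype(float); V=c[...,0]  # blue channel: high for white, low for orange
        w=np.clip(V-np.percentile(V[R<.013],75)-5,0,None)*(R<.0125)
        x=X-(X*w).sum()/w.sum(); y=Y-(Y*w).sum()/w.sum()
        print('  stripe ctr',(X*w).sum()/w.sum(),(Y*w).sum()/w.sum(),'dir',np.degrees(.5*np.arctan2(2*(w*x*y).sum(),(w*(x*x-y*y)).sum())))
```

```text
top mark r,th 0.025043917864472687 -26.643577190845722 0.022384590080999012 -0.011230670011539594
  ptr pics/top0.png 0.020531371858509062 -50.58911133647289 19190.0 0.013034903047091415 -0.01586280343903009
  stripe ctr 0.004371878992265147 -0.005293895062509443 dir -46.12597476703885
  ptr pics/top_v.png 0.021052625289022117 -26.218393438345288 25939.0 0.018886659379471468 -0.009300920870741561
  stripe ctr 0.0060274870083755145 -0.002674245583974927 dir -22.71379381738906
side mark r,th 0.02645509406784422 -28.112241395839636 0.023334086433699393 -0.012465649298898646
  ptr pics/side0.png 0.020619798977993615 -54.19187891081967 54027.0 0.012064079999357978 -0.01672226311424256
  stripe ctr 0.004233130498467439 -0.005039011661892518 dir -68.77477924537246
  ptr pics/side_v.png 0.021237715736852757 -32.23937413316722 42572.0 0.017963428490421773 -0.011329422164826703
  stripe ctr 0.005340233694784334 -0.0032904375290846856 dir -53.74075013196863
```

Run:
```python
from h import *
F=frame()
for i,nm in enumerate('bcd',1):
    f=FOOT-F[:,1]*.064*i
    for n in('top','side'):
        a=rect(n,cv2.imread(f'pics/{n}0.png'),foot=f).astype(float);b=rect(n,cv2.imread(f'pics/{n}_v.png'),foot=f).astype(float)
        sh,_=cv2.phaseCorrelate(a.mean(-1),b.mean(-1)); print(nm,n,'mean absdiff',abs(a-b).mean(),'max',abs(a-b).max(),'shift px',np.round(sh,2))
for nm,box in(('glue',(100,185,140,215)),('mug',(350,195,395,240))):
    a=cv2.imread('pics/top0.png').astype(float);b=cv2.imread('pics/top_v.png').astype(float)
    x0,y0,x1,y1=box; print(nm,abs(a-b)[y0:y1,x0:x1].mean())
a=cv2.imread('pics/side0.png');b=cv2.imread('pics/side_v.png')
cv2.imwrite('pics/fin.png',np.hstack([cv2.resize(x[100:290,190:320],None,fx=3,fy=3,interpolation=cv2.INTER_CUBIC) for x in(a,b)]))
```

```text
b top mean absdiff 1.7176416666666667 max 10.0 shift px [ 0.01 -0.  ]
b side mean absdiff 0.9449 max 5.0 shift px [ 0. -0.]
c top mean absdiff 1.70168125 max 8.0 shift px [0.03 0.01]
c side mean absdiff 0.9127895833333334 max 5.0 shift px [ 0.01 -0.  ]
d top mean absdiff 1.7723520833333333 max 9.0 shift px [0.01 0.01]
d side mean absdiff 0.9250916666666666 max 6.0 shift px [-0.    0.01]
glue 1.4980555555555555
mug 1.7848559670781894
```

View pics/fin.png

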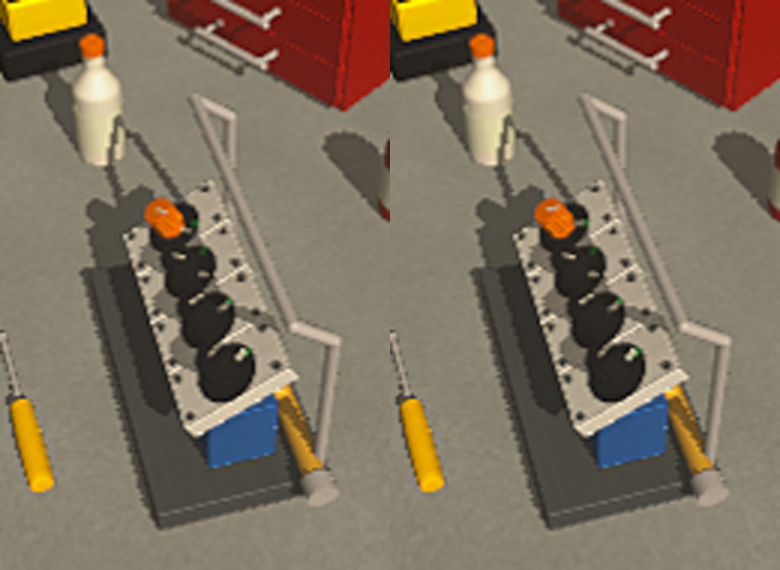

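Run:
```python
from station import env
s=env.read_state(); print(s['time'],s['joint_velocities'])
print(env.finish_job())
```

```text
20.2167 [ 2.47591754 -1.01779194  4.97024837  0.93727873  3.49524733  1.01175319
  2.84287941]
the job is handed in; nothing more can be done
None
```

The orange valve is reset and the job is handed in at 20.2 s. I turned the knob clockwise onto its seat, opened it past the green mark, brought it back to the mark and let go. No verdict was reported.

**How it was turned:** I gripped the knob from both sides in short strokes with the gripper upright, keeping the fingers in front of the guard bar.

**Last checks:**
- **Seat:** I pressed it shut twice. The first time the pointer sprang back about 9° (0.16 rad) on release. The second time I measured about 0.22 N m about the knob axis. Both are above the 0.1 needed and well below the 0.45 limit.
- **Opening:** the pointer reached about 30° past the mark before I turned it back.
- **Final setting:** the top camera puts the pointer at -26.2° and the mark at -26.6°. The raw side view shows about 4° between them. That view read 3.6° off the top view at the start as well, so the true error is probably about 1°, against roughly 9° allowed.
- **Black knobs, glue bottle and mug:** the knobs show no shift between the first and last pictures in either camera. The bottle and mug are unchanged in the top view, and the bottle in the side view too.

**Disagreements and open points:**
- The visible fingertips sit about 35 mm behind the reported TCP, so my first grip closed above the knob without touching it. I lowered the tool by that amount to get a hold.
- The torque readings were noisy. On the second press they gave about 0.1 N m where the pointer angle suggested 0.17, so I relied mainly on the spring-back.
- The arm was clear of everything at hand-in, but the joints were still settling at a few degrees per second.

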